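Fit the battery under its slotted hold-down bar

ROBOT

A 6-joint arm with a two-finger parallel gripper is mounted at the origin on the work surface. World frame = base frame: x ahead of the robot, y to its left, z up, the work surface at z = 0. Lengths are in m, angles in rad, forces in N, time in s.
With the tool pointing down it reaches from about 0.425 to 0.95 m from the base axis. Payload 14.7 kg.
Tool frame: the origin (TCP) lies at the very end of the fingers, on their centre line; the grasp point (between the pads) lies 19 mm behind it; z points along the fingers, y is the direction in which the jaws open and shut (so a half turn about z gives the same grasp; the last joint's range is limited). The gripper opens to 85 mm and grips with 20 to 120 N. Pads are 22 mm wide; open, the fingers measure 114 mm over their backs; the gripper's body (76 mm by 85 mm) begins 54 mm behind the grasp point. The pads swing forward as they close: fully open they stand 13 mm farther back than shut.
Start: joints at [1.208, 0.48, 1.596, -0, 1.065, -0.047], TCP at [0.202, 0.618, 0.204] pointing down, gripper open.
Joint ranges: [-2.75, 2.75], [-0.82, 2.05], [0.23, 2.67], [-1.56, 4.7], [0.09, 2.69], [-2.92, 2.92]. Speed limits (rad/s): [1.89, 1.89, 2.39, 3.01, 3.01, 3.01].

INTERFACE

Orientations are given as a unit quaternion [x, y, z, w].
In Python, from cell import robot, read_camera, camera_model, search_frame gives the robot as it stands.
- The arm moves only by the tool send_rows, never from a script. Its argument "rows" is a list of rows, each a list of 3 entries, a list of its own where there are three numbers: the shift along the world's x, y, z in mm, then the turn, a rotation vector about the world's x, y, z in degrees, then the closure, from -1 (fully open) to 1 (shut). In form: [[[x, y, z], [ax, ay, az], jaw], ...]. A call has 1 to 5 rows; each row is the pose to reach, as a shift and turn from the pose commanded when the call began; what a row does not reach only later rows make up. A row lasts 1/10 s, in which the tool goes at most 50 mm and 8.59 degrees, less where a joint would pass 70% of its speed; a pose out of reach is approached as far as the arm can. A call with a gripper value outside its range is refused whole. The fingers move at their own pace and stop on an object; "newtons" is the grip in N (left out, the last holds). Time passes only in rows, so rows that repeat a pose let the fingers close. It gives the time, the measured TCP pose, the force and the opening at its end, in the units of the state.
- robot.state(): the state, without advancing time (a new reading comes with each control period).
- read_camera(name): name is "scene" or "top" or "wrist"; returns the picture (400x640x3 uint8, red, green, blue); there is no depth.
- camera_model(name): a dict with "fov_y" (degrees; the focal length in pixels is half the picture's height over the tangent of half this angle, whatever the lens; pixels are square), "cx", "cy" (the principal point, pixels), "position" and "rotation" of the camera in the world. Camera axes: x right, y down, z forward; pixel columns grow to the right and rows downward; lengths in m; the calibration is good to about 2 mm. A picture is of the moment at which its call begins: read the wrist's pose just before it. camera_model takes no time and is no camera call; for the wrist camera it gives the pose at the moment of the call.
- robot.job_done(): hands the job in, once; it reports no verdict.
Trained networks look in the newest picture that a camera, given by its name, has taken for a name from the list of things; names that differ only in an ending like _2 or _b are one class to them, and where a whole thing is asked for, a point or a joint stands for the part that bears it (a point fixed in the world has none). Each returns a list of dicts, best first, with "confidence" (0 to 1); they miss things now and then, are a little off and sometimes report something else, mostly with a low value. They report only what shows in the picture. A call takes as long as a camera call. They do not tell look-alikes from the thing itself.
- search_frame(camera, query): "box" ([left, top, width, height] in pixels, round what is visible of it).
The state is a dict: "time_s": time; "joint_positions": joint angles; "qvel": joint speeds; "tau": joint torques, N m; "tool_pos": TCP position; "eef_rot": TCP orientation; "force": force on the tool from outside, world axes, zero at the start; "wrist_torque": the same for the moment, N m; "grip_width": finger opening in m.
Only numpy, scipy, OpenCV 4.12 (cv2) and the standard library are available. Lean on these libraries where they do the work, as an engineer would, in place of code of your own. Each camera call takes 0.05 s, during which the arm holds its last target.

TASK

The battery is only part-way into its tray on the motorcycle subframe. Push it fully home against the back of the tray, then swing the steel hold-down bar over on its slack pivot bolt, shifting it along the bolt to bring it into line, until its slot drops over the upright stud on the other side and the bar lies flat on the battery, ready for its nut. Leave the other things on the bench where they are.

Things in the scene. Friction and masses are not known exactly. Their poses are not given: they have to be found in the camera images.
- subframe: Black tubular motorcycle tail frame, fixed, on two timbers, 410 long, 275 wide, steel battery tray between its rails (y +-125, tops z 71). Origin on the bench below the middle of the battery when home; x from the tray's open front to its back (roughly away from the robot), y left, z up. Tray (mm): floor z 35, back wall face x 35 up to z 82, side faces y +-60 up to z 68; front open, nothing there above z 71.
- pivot (a point): Middle of the slack pivot bolt, left of the tray: subframe x -27.5, y 80, z 122 mm. Axes as the subframe's; the bolt is level along x, between two upright steel ears (inner faces 27 mm either way, rounded tops 12 mm above the bolt); bolt head and nut end 37 mm either way.
- stud_tip (a point): Pointed top of the upright 8 mm steel stud right of the tray (subframe x -27.5, y -80, z 140 mm; the top 4 mm tapers to 4.4 mm). It stands 16 mm above the bar's top face when the bar is home. Axes as the subframe's.
- battery_center (a point): Centre of the battery: black case, grey top, 70 deep (x), 113 wide (y), 85 mm high, 0.6 to 0.95 kg, loose on the tray floor, its top 120 mm above the bench; two terminals stand 10 mm proud at the rear corners. It starts 22 to 45 mm short of home, sticking out at the front; home is subframe x 0 with its back against the wall. 3.5 mm play to each tray side. Axes as the subframe's when home.
- slot (a point): Centre of the slot in the hold-down bar, 160 mm from the pivot axis. Bar: bare steel strip 25 wide (along the bolt), 4 thick, end 187 mm from the axis; slot 12 wide, 27 long, closed all round. A front-edge flange (23 to 137 mm from the axis) hangs 15 mm down and passes 5 mm in front of a battery that is home. Axes: x along the bolt (subframe x), y from slot to pivot, z out of the upper face.
- bar (a joint): Swing of the bar about its bolt, rad: 0 = level on the battery, 1.57 = straight up; starts at 1.7 to 2.0, leaning left, away from the battery. Friction (about 0.085 N m) holds it where it is left while steep; below about 0.9 it falls by its own weight (0.17 kg).
- bar_eye (a joint): Place of the bar along its bolt, m, positive towards the tray's back: 0 = slot in line with the stud. Slides 13 mm either way against about 1 N of friction, stays where left. The slot clears the stud by 2 mm each side; farther off, the bar lands on the stud's end, or its flange on the battery, and stays up.
- spanner: Open-ended spanner 170 long lying on the bench to the right of the subframe; bystander.
- driver: Screwdriver 200 long lying on the bench to the left of the subframe; bystander.
- dish: Round steel dish 88 wide, 24 high, with nuts, right of the subframe; bystander.
- regulator: Finned aluminium block 60 x 85 x 28 lying on the bench to the left of the subframe's tail; bystander.
- spray: Grey spray can 60 wide, 190 high, standing on the bench well to the left of the subframe; bystander.
- mallet: Rubber mallet 280 long lying on the right front of the bench; bystander.
Things that resemble listed ones, but are neither listed nor needed, are in the scene too. Leave any orange or red look-alike of the part that bears battery_center alone.

How it is judged:
On the way, in this order (a step that is already met when the one before it is completed fails the run):
1. the battery is pushed home against the back of the tray (x of battery_center in the frame of subframe above -0.004 m and angle between the x axis of battery_center and the x axis of subframe, either way round below 0.06 rad), for 0.2 s.
2. the bar's slot has dropped over the stud (value of joint bar below 0.035 rad and value of joint bar_eye between -0.005 and 0.005 m), for 0.2 s.
At the end, for the whole second after the job is handed in: The battery stands flat on the tray floor, square to it (within 0.06 rad) and within 4 mm of the tray's back wall; the bar lies on the battery within 0.035 rad of level with the stud through its slot (in line within 5 mm); everything is at rest (all of step 1 and all of step 2 and z of battery_center in the frame of subframe below 0.081 m and angle between battery_center's own z axis and vertical below 0.05 rad and velocity of joint bar below 0.05 rad/s and linear speed of battery below 0.02 m/s); the robot touches nothing.
It fails at once if the battery is tipped (angle between battery_center's own z axis and vertical above 0.3 rad).
It fails at once if another thing on the bench is shoved away (distance of any of spanner, driver, dish, regulator, spray, mallet from where it was at the start of the episode above 0.03 m).
It also fails if it takes over 72 s, if anything falls off the work surface, if the arm or the gripper's body presses on something with over 40 N, if the wrist force passes 120 N, or if a joint passes its speed limit or range.

## Working session

There is one attempt and no reset: what is moved stays moved. The work goes in short steps, Python scripts to look and compute and a tool call to move; the robot and the scene stay as the last step left them, time stands still between calls to the robot, and variables do not carry over. Pictures are saved under pics/ and viewed, and the job is handed in when it is done.

Besides the shell and the picture viewer there is one more tool, called by a JSON object that holds its "method" and its "body". send_rows: Moves the arm, as the interface text tells. Its arguments: {"type":"object","properties":{"rows":{"type":"array"},"newtons":{"type":"number"}},"required":["rows"]}

```bash
mkdir -p pics; ls; python3 - <<'E'
from cell import robot, read_camera, camera_model, search_frame
import cv2
print(robot.state())
for c in ["scene","top","wrist"]:
    im=read_camera(c); cv2.imwrite(f"pics/{c}0.png",im[:,:,::-1]); print(c,camera_model(c))
    for q in ["subframe","battery_center","bar","stud_tip","slot"]:
        try: print(q,search_frame(c,q)[:3])
        except Exception as e: print(q,e)
E
```

```text
pics
{'time_s': 0.0, 'joint_positions': array([ 1.20840216e+00,  4.80809740e-01,  1.59682746e+00,  1.12687322e-05,
        1.06509486e+00, -4.65956287e-02]), 'qvel': array([-0.00145484, -0.00117642,  0.00101051, -0.00141247,  0.00016185,
        0.00143349]), 'tau': array([ 5.51791381e-04, -9.50667500e+01, -4.30202615e+01,  6.01626098e-06,
        1.23040393e-02,  7.53130644e-05]), 'tool_pos': array([0.20170163, 0.61747979, 0.20390404]), 'eef_rot': array([ 1.57246633e-01,  9.87559199e-01, -5.56830509e-04, -1.20515713e-04]), 'force': array([-1.31694568,  0.03214722, -0.26417992]), 'wrist_torque': array([ 0.00918264, -0.02113133, -0.00519382]), 'grip_width': 0.08544996108591271}
scene {'fov_y': 56.356712796022066, 'cx': 323.4558577724747, 'cy': 200.92393811128173, 'position': array([1.28042237, 0.58226726, 0.84215351]), 'rotation': array([ 0.39762404,  0.80316065, -0.39904753, -0.19387925])}
subframe [{'box': [234.9, 151.4, 133.9, 105.6], 'confidence': 0.81}]
battery_center [{'box': [298.9, 144.6, 38.8, 30.0], 'confidence': 0.91}, {'box': [402.8, 194.8, 43.8, 42.4], 'confidence': 0.76}
[... 655 characters left out ...]
nce': 0.62}, {'box': [308.6, 183.1, 37.1, 28.6], 'confidence': 0.55}]
bar [{'box': [254.1, 135.0, 26.4, 21.6], 'confidence': 0.74}]
stud_tip [{'box': [277.6, 109.2, 96.6, 137.3], 'confidence': 0.85}, {'box': [252.3, 133.1, 28.8, 21.8], 'confidence': 0.61}]
slot [{'box': [282.9, 181.0, 18.7, 17.6], 'confidence': 0.65}, {'box': [252.2, 135.5, 29.6, 21.6], 'confidence': 0.16}]
wrist {'fov_y': 62.263526873992895, 'cx': 326.89001052173177, 'cy': 197.9097008880152, 'position': array([0.1245672 , 0.64385046, 0.37441588]), 'rotation': array([0.79930067, 0.58049915, 0.09078274, 0.12608597])}
subframe []
battery_center [{'box': [7.9, 295.9, 122.8, 85.1], 'confidence': 0.68}]
bar []
stud_tip []
slot []
```

```bash
python3 - <<'E'
import cv2
a=cv2.imread("pics/top0.png"); cv2.imwrite("pics/top0c.png",cv2.resize(a[90:290,190:420],None,fx=3.4,fy=3,interpolation=cv2.INTER_CUBIC)[:600,:800])
a=cv2.imread("pics/scene0.png"); cv2.imwrite("pics/scene0c.png",cv2.resize(a[120:280,220:430],None,fx=3.7,fy=3.7,interpolation=cv2.INTER_CUBIC))
E
```

```text
(no output)
```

View pics/top0.png

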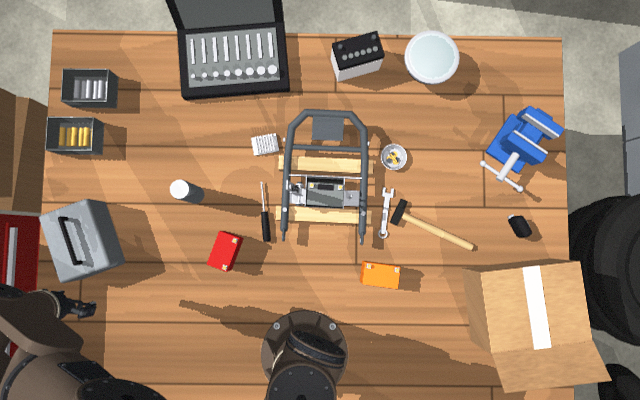

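View pics/top0c.png

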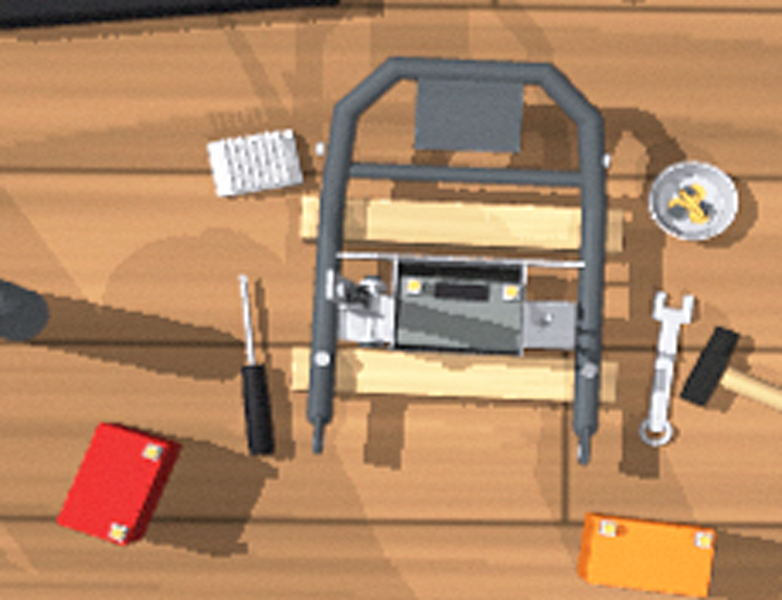

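View pics/scene0.png

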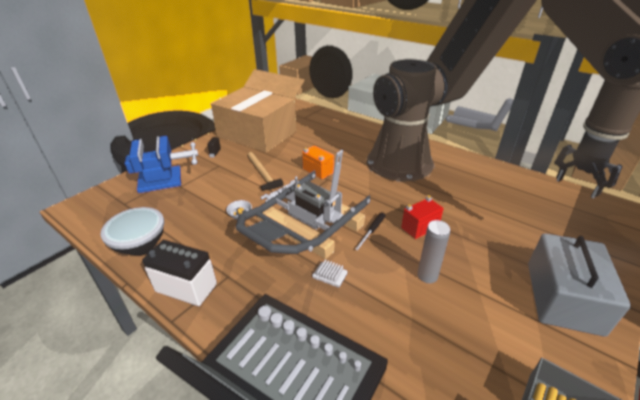

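View pics/scene0c.png

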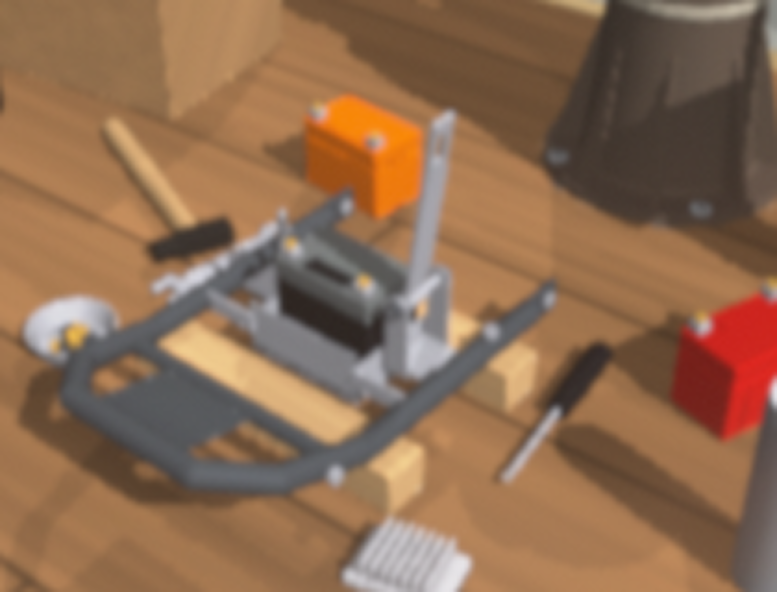

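View pics/wrist0.png

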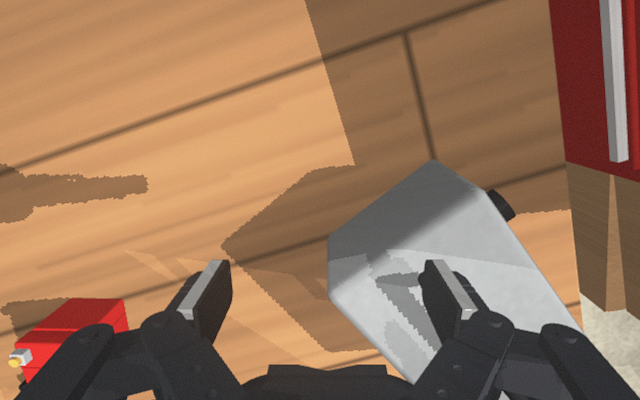

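The battery in the tray (top picture, about 309-345, 183-211) has a black case and grey top, and it sits in the frame. The red (226,250) and orange (380,275) blocks are look-alikes, and the white/black one at (358,55) is a different thing. Next I work out the frame pose roughly.

```bash
cat > h.py <<'E'
import numpy as np, cv2
from scipy.spatial.transform import Rotation as R
from cell import robot, read_camera, camera_model, search_frame
def K(m):
    f=200/np.tan(np.radians(m["fov_y"])/2); return f
def bp(m,uv,z):
    uv=np.atleast_2d(uv).astype(float); f=K(m)
    d=np.c_[(uv[:,0]-m["cx"])/f,(uv[:,1]-m["cy"])/f,np.ones(len(uv))]
    d=R.from_quat(m["rotation"]).apply(d); p=np.array(m["position"])
    return p+d*((z-p[2])/d[:,2])[:,None]
def pj(m,P):
    P=np.atleast_2d(P); c=R.from_quat(m["rotation"]).inv().apply(P-m["position"]); f=K(m)
    return np.c_[m["cx"]+f*c[:,0]/c[:,2],m["cy"]+f*c[:,1]/c[:,2]]
def fr(x,y,yaw):
    Rz=R.from_euler("z",yaw)
    return lambda p: Rz.apply(np.atleast_2d(p))+[x,y,0]
def shot(c,name):
    m=camera_model(c); im=read_camera(c)[:,:,::-1].copy(); cv2.imwrite(f"pics/{name}.png",im); return m,im
E
python3 - <<'E'
from h import *
m=camera_model("top")
c=lambda u,v:(190+u/3.4,90+v/3)
for n,p,z in [("LF",c(320,415),.071),("LB",c(345,120),.071),("RF",c(588,430),.071),("RB",c(600,120),.071),("wallL",c(342,257),.082),("wallR",c(583,264),.082),("stud",c(546,320),.14),("batFL",c(398,345),.12),("batFR",c(521,352),.12),("batBL",c(400,280),.12),("barend",(254,145),.30)]:
    print(n,bp(m,p,z)[0].round(4))
print(R.from_quat(robot.state()["eef_rot"]).as_matrix().round(3))
mw=camera_model("wrist");s=robot.state()
Rt=R.from_quat(s["eef_rot"]); print("cam in tool",Rt.inv().apply(mw["position"]-s["tool_pos"]), (Rt.inv()*R.from_quat(mw["rotation"])).as_matrix().round(3))
E
```

```text
LF [0.4051 0.0663 0.071 ]
LB [0.7222 0.048  0.071 ]
RF [ 0.392 -0.184  0.071]
RB [ 0.7255 -0.1946  0.071 ]
wallL [0.5721 0.0479 0.082 ]
wallR [ 0.5675 -0.1776  0.082 ]
stud [ 0.5026 -0.1383  0.14  ]
batFL [ 0.4769 -0.006   0.12  ]
batFR [ 0.471  -0.1175  0.12  ]
batBL [ 0.544  -0.0069  0.12  ]
barend [0.6263 0.138  0.3   ]
[[-0.951  0.311  0.   ]
 [ 0.311  0.951  0.   ]
 [-0.     0.    -1.   ]]
cam in tool [ 0.08152871  0.00070895 -0.16988371] [[ 0.001 -0.952 -0.307]
 [ 1.     0.001 -0.001]
 [ 0.001 -0.307  0.952]]
```

{"method": "send_rows", "body": {"rows": [[[15,-40,25],[0,0,2],0],[[30,-80,50],[0,0,4],0],[[45,-120,75],[0,0,6],0],[[60,-160,100],[0,0,8],0],[[75,-200,120],[0,0,8],0]]}}

```text
time_s: 1.4
tool_pos: [0.2773, 0.4165, 0.3259]
eef_rot: [0.087, 0.996, 0.001, 0.0]
force: [0.7, -0.4, 0.5]
grip_width: 0.0428
```

{"method": "send_rows", "body": {"rows": [[[15,-40,20],[0,0,2],0],[[30,-80,40],[0,0,4],0],[[45,-120,60],[0,0,6],0],[[60,-160,80],[0,0,8],0],[[75,-200,106],[0,0,8],0]]}}

```text
time_s: 1.9
tool_pos: [0.3516, 0.2161, 0.4311]
eef_rot: [0.017, 1.0, -0.0, -0.0]
force: [1.5, 1.0, -0.0]
grip_width: 0.0426
```

{"method": "send_rows", "body": {"rows": [[[20,-45,0],[0,0,0],0],[[40,-90,0],[0,0,0],0],[[60,-135,0],[0,0,0],0],[[80,-180,0],[0,0,0],0],[[100,-225,0],[0,0,0],0]]}}

```text
time_s: 2.4
tool_pos: [0.4522, -0.0093, 0.4308]
eef_rot: [0.018, 1.0, 0.0, 0.0]
force: [0.3, 0.7, -0.3]
grip_width: 0.0426
```

{"method": "send_rows", "body": {"rows": [[[5,-40,0],[0,0,0],0],[[8,-55,0],[0,0,0],0],[[8,-55,0],[0,0,0],0],[[8,-55,0],[0,0,0],0]]}}

```text
time_s: 2.8
tool_pos: [0.4597, -0.062, 0.4305]
eef_rot: [0.019, 1.0, 0.0, -0.0]
force: [-0.3, -0.1, -0.5]
grip_width: 0.0427
```

```bash
python3 - <<'E'
from h import *
s=robot.state();print(s["time_s"],s["tool_pos"],R.from_quat(s["eef_rot"]).as_matrix().round(3),s["joint_positions"].round(3),s["force"])
m,im=shot("wrist","w1")
f=fr(.535,-.064,-.035)
P={"stud":[-27.5,-80,140],"pivot":[-27.5,80,122],"wL":[35,60,82],"wR":[35,-60,82],"railL0":[-100,125,71],"railR":[-100,-125,71]}
print({k:pj(m,f(np.array(v)/1e3))[0].round(0) for k,v in P.items()})
cv2.imwrite("pics/w1b.png",cv2.resize(im,(800,500),interpolation=cv2.INTER_CUBIC))
E
```

```text
2.8 [ 0.45966391 -0.06195695  0.43045745] [[-0.999  0.038 -0.   ]
 [ 0.038  0.999  0.   ]
 [ 0.     0.    -1.   ]] [-0.2    0.042  1.648  0.     1.452 -1.733] [-0.26104416 -0.14302056 -0.52352919]
{'stud': array([271., 185.]), 'pivot': array([380., 182.]), 'wL': array([363., 212.]), 'wR': array([291., 212.]), 'railL0': array([406., 129.]), 'railR': array([247., 129.])}
```

View pics/w1b.png

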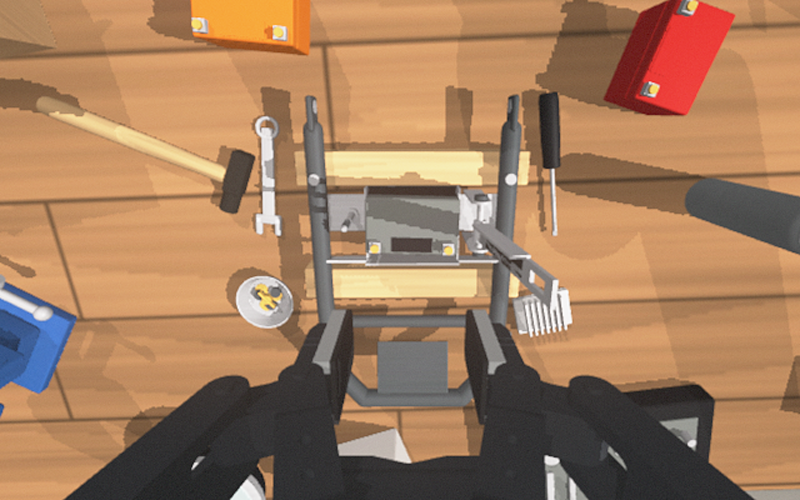

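The view shows the whole frame. The stud is at about (350,215) in the 800-wide image, the battery at 365-460 × 187-262, and the bar runs from (480,210) to (553,290), leaning left. An enlarged crop should give exact points.

```bash
python3 - <<'E'
import cv2
a=cv2.imread("pics/w1.png"); cv2.imwrite("pics/w1c.png",cv2.resize(a[130:250,250:410],None,fx=5,fy=5,interpolation=cv2.INTER_CUBIC))
E
```

```text
(no output)
```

View pics/w1c.png

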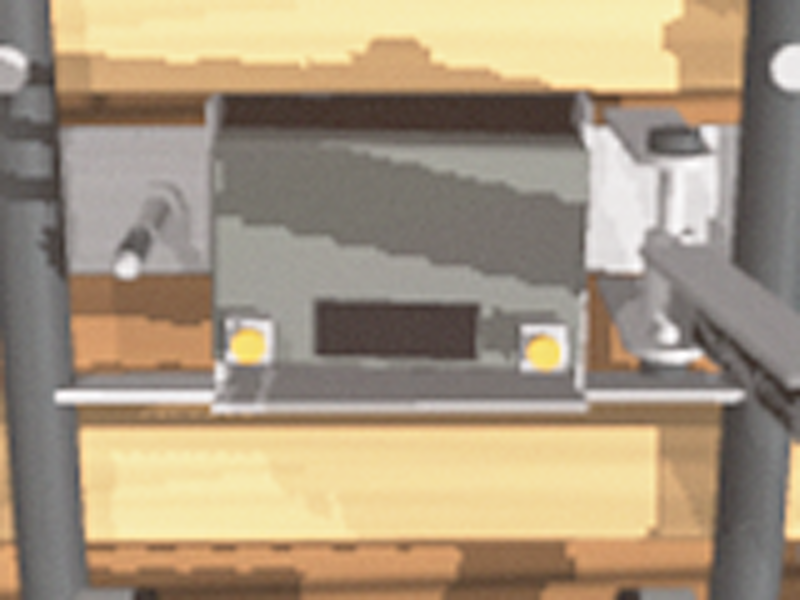

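```bash
python3 - <<'E'
from h import *
from scipy.optimize import least_squares
m=camera_model("wrist")
c=lambda u,v:(250+u/5,130+v/5)
obs=[([-27.5,-80,140],c(127,265)),([-64.5,80,122],c(673,135)),([9.5,80,122],c(668,357)),([35,-60,82],c(213,402)),([35,60,82],c(585,402))]
P=np.array([o[0] for o in obs])/1e3;U=np.array([o[1] for o in obs])
r=least_squares(lambda q:(pj(m,fr(*q)(P))-U).ravel(),[.535,-.064,-.035])
print(r.x,r.fun.reshape(-1,2).round(2))
f=fr(*r.x)
B=bp(m,[c(217,130),c(585,145)],.12); print("bat front",B)
Rz=R.from_euler("z",-r.x[2]);print(Rz.apply(B-[r.x[0],r.x[1],0]))
for n in[[-27.5,-80,140],[-27.5,80,122],[-70,0,90]]:print(n,f(np.array(n)/1e3))
E
```

```text
[ 0.532118   -0.05763543 -0.03328601] [[-0.44  0.25]
 [ 0.69 -1.73]
 [-0.83  1.95]
 [ 1.47 -0.15]
 [-0.85 -0.27]]
bat front [[ 0.46702722 -0.10967762  0.12      ]
 [ 0.47527923 -0.00193828  0.12      ]]
[[-0.06332277 -0.05417958  0.12      ]
 [-0.05866088  0.05377471  0.12      ]]
[-27.5, -80, 140] [[ 0.50197085 -0.13667592  0.14      ]]
[-27.5, 80, 122] [[0.50729562 0.02323545 0.122     ]]
[-70, 0, 90] [[ 0.46215678 -0.05530584  0.09      ]]
```

{"method": "send_rows", "body": {"rows": [[[-20,8,-30],[0,0,0],0],[[-27,8,-75],[0,0,0],0],[[-27,8,-120],[0,0,0],0],[[-27,8,-165],[0,0,0],0],[[-27,8,-210],[0,0,0],0]]}}

```text
time_s: 3.35
tool_pos: [0.4327, -0.0528, 0.2195]
eef_rot: [0.017, 1.0, -0.0, 0.001]
force: [2.0, 0.3, -0.6]
grip_width: 0.043
```

{"method": "send_rows", "body": {"rows": [[[0,0,-45],[0,0,0],0],[[0,0,-90],[0,0,0],0],[[0,0,-125],[0,0,0],0],[[0,0,-135],[0,0,0],0],[[0,0,-135],[0,0,0],0]]}}

```text
time_s: 3.85
tool_pos: [0.4322, -0.0532, 0.085]
eef_rot: [0.018, 1.0, 0.0, -0.001]
force: [-0.0, 0.6, 1.0]
grip_width: 0.0429
```

```bash
python3 - <<'E'
from h import *
s=robot.state();print(s["time_s"],s["tool_pos"],s["joint_positions"].round(3),s["force"])
m,im=shot("wrist","w2")
E
```

```text
3.85 [ 0.43223005 -0.05323213  0.08500585] [-0.192  0.375  2.186  0.     0.584 -1.728] [-0.01738633  0.56116431  1.00053443]
```

View pics/w2.png

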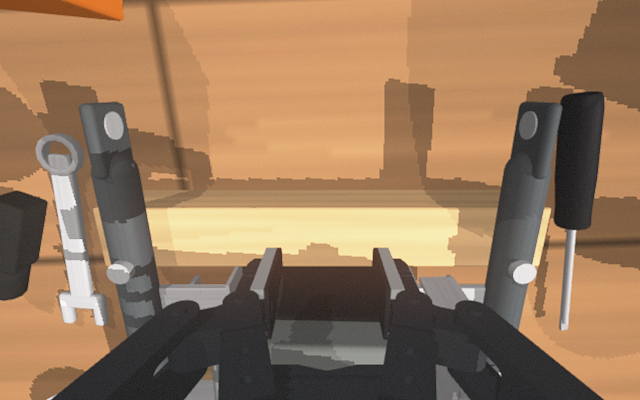

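The fingers stand clear in front of the battery and are centred between the rails. I push now.

{"method": "send_rows", "body": {"rows": [[[8,0,0],[0,0,0],0],[[15,-0.5,0],[0,0,0],0],[[20,-0.7,0],[0,0,0],0],[[25,-1,0],[0,0,0],0],[[28,-1,0],[0,0,0],0]]}}

```text
time_s: 4.4
tool_pos: [0.4617, -0.0553, 0.0858]
eef_rot: [0.018, 1.0, -0.0, 0.0]
force: [0.1, 0.5, 0.4]
grip_width: 0.0429
```

{"method": "send_rows", "body": {"rows": [[[4,0,0],[0,0,0],0],[[8,0,0],[0,0,0],0],[[12,-0.4,0],[0,0,0],0],[[15,-0.5,0],[0,0,0],0],[[17,-0.6,0],[0,0,0],0]]}}

```text
time_s: 4.9
tool_pos: [0.476, -0.0556, 0.0853]
eef_rot: [0.018, 1.0, 0.0, -0.002]
force: [-10.8, -1.6, 12.7]
grip_width: 0.0427
```

{"method": "send_rows", "body": {"rows": [[[2,0,0],[0,0,0],0],[[4,0,0],[0,0,0],0],[[6,0,0],[0,0,0],0]]}}

```text
time_s: 5.2
tool_pos: [0.482, -0.0556, 0.0854]
eef_rot: [0.018, 1.0, 0.0, -0.002]
force: [-11.2, -2.1, 14.4]
grip_width: 0.0426
```

{"method": "send_rows", "body": {"rows": [[[1.5,0,0],[0,0,0],0],[[3,0,0],[0,0,0],0]]}}

```text
time_s: 5.4
tool_pos: [0.4851, -0.0557, 0.0854]
eef_rot: [0.018, 1.0, 0.0, -0.002]
force: [-11.6, -2.4, 14.2]
grip_width: 0.0428
```

```bash
python3 - <<'E'
from h import *
s=robot.state();print(s["time_s"],s["tool_pos"],s["force"])
m,im=shot("scene","s3"); cv2.imwrite("pics/s3c.png",cv2.resize(im[140:260,220:380],None,fx=5,fy=5,interpolation=cv2.INTER_CUBIC))
E
```

```text
5.4 [ 0.4850997  -0.05566818  0.08543333] [-11.56172125  -2.41766155  14.23655833]
```

View pics/s3c.png

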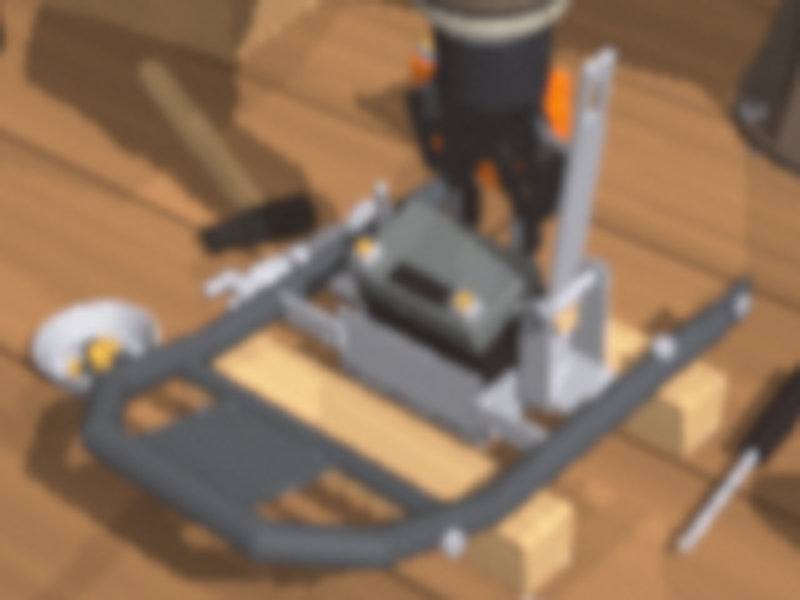

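```bash
python3 - <<'E'
from h import *
m,im=shot("wrist","w4")
m,im=shot("top","t4"); cv2.imwrite("pics/t4c.png",cv2.resize(im[150:250,260:380],None,fx=6,fy=6,interpolation=cv2.INTER_CUBIC))
E
```

```text
(no output)
```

View pics/w4.png

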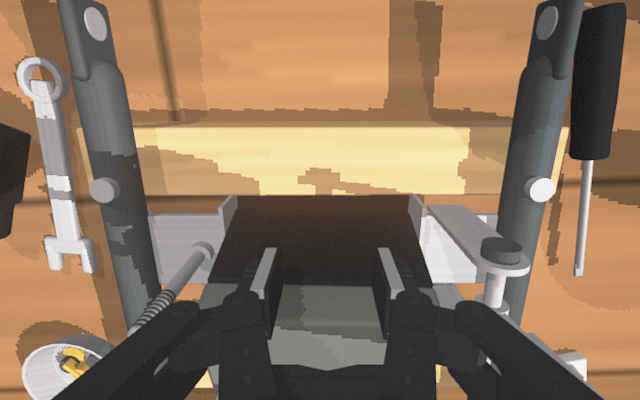

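View pics/t4c.png

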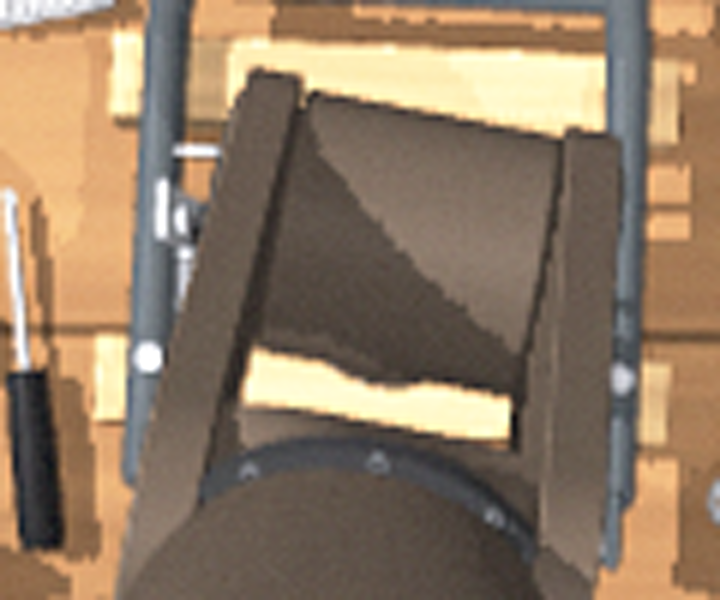

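```bash
python3 - <<'E'
from h import *
m=camera_model("wrist")
q=[0.532118,-0.05763543,-0.03328601]
inv=lambda P:R.from_euler("z",-q[2]).apply(P-[q[0],q[1],0])
print("floor edge",inv(bp(m,[(235,195),(415,195)],.035)))
for z in (.11,.12,.13):print("top edge",z,inv(bp(m,[(275,285),(375,285),(208,285)],z)))
f=fr(*q)
for z in(.035,.12):print(pj(m,f([[-.047,-.0565,z],[-.047,.0565,z],[-.035,0,z]])))
im=cv2.imread("pics/w4.png");cv2.imwrite("pics/w4c.png",cv2.resize(np.clip(im[180:380,190:440].astype(float)*2.5,0,255).astype('uint8'),None,fx=3,fy=3))
E
```

```text
floor edge [[-0.0593897  -0.06237333  0.035     ]
 [-0.05912777  0.06313317  0.035     ]]
top edge 0.11 [[-0.03506243 -0.02442833  0.11      ]
 [-0.03497027  0.02594638  0.11      ]
 [-0.0351242  -0.0581948   0.11      ]]
top edge 0.12 [[-0.04141484 -0.02260964  0.12      ]
 [-0.04132901  0.02430441  0.12      ]
 [-0.04147237 -0.0540564   0.12      ]]
top edge 0.13 [[-0.04776725 -0.02079095  0.13      ]
 [-0.04768775  0.02266243  0.13      ]
 [-0.04782054 -0.04991801  0.13      ]]
[[244.79919487 211.68302633]
 [404.28543948 211.37668444]
 [324.58952249 227.20892811]]
[[201.41113924 274.61735947]
 [444.95457049 274.21714744]
 [323.26384097 296.70942514]]
```

View pics/w4c.png

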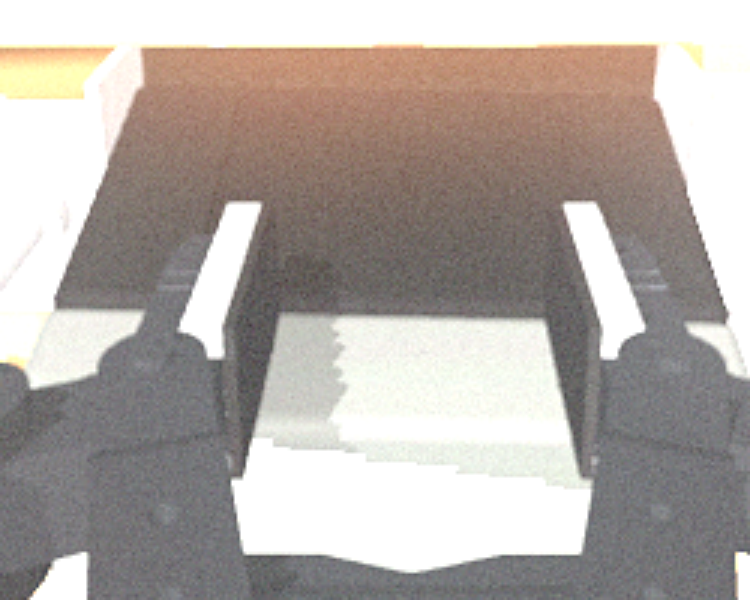

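The battery's front edge looks lifted: the bottom edge is at row 210 and the lid edge at row 283, a lean back of about 0.1 rad. That means the push was too high. I back off and push lower, tips leading.

{"method": "send_rows", "body": {"rows": [[[-4,0,0],[0,0,0],0],[[-8,0,0],[0,0,0],0],[[-14,0,0],[0,0,0],0],[[-20,0,0],[0,0,0],0],[[-25,0,0],[0,0,0],0]]}}

```text
time_s: 6.05
tool_pos: [0.4613, -0.0557, 0.0855]
eef_rot: [0.018, 1.0, -0.0, -0.0]
force: [-0.1, -0.0, 0.3]
grip_width: 0.0431
```

```bash
python3 - <<'E'
from h import *
s=robot.state();print(s["time_s"],s["tool_pos"],s["force"])
m,im=shot("wrist","w5");cv2.imwrite("pics/w5c.png",cv2.resize(np.clip(im[180:380,190:440].astype(float)*2.5,0,255).astype('uint8'),None,fx=3,fy=3))
f=fr(0.532118,-0.05763543,-0.03328601)
for x in(-.045,-.035):print(x,pj(m,f([[x,-.0565,.035],[x,-.0565,.12]])))
E
```

```text
6.05 [ 0.46127609 -0.05572614  0.08547249] [-0.14235309 -0.0054771   0.27628824]
-0.045 [[248.7495943  244.92775536]
 [209.51045017 321.79048164]]
-0.035 [[249.75408622 257.16552222]
 [211.73784518 338.60425376]]
```

View pics/w5c.png

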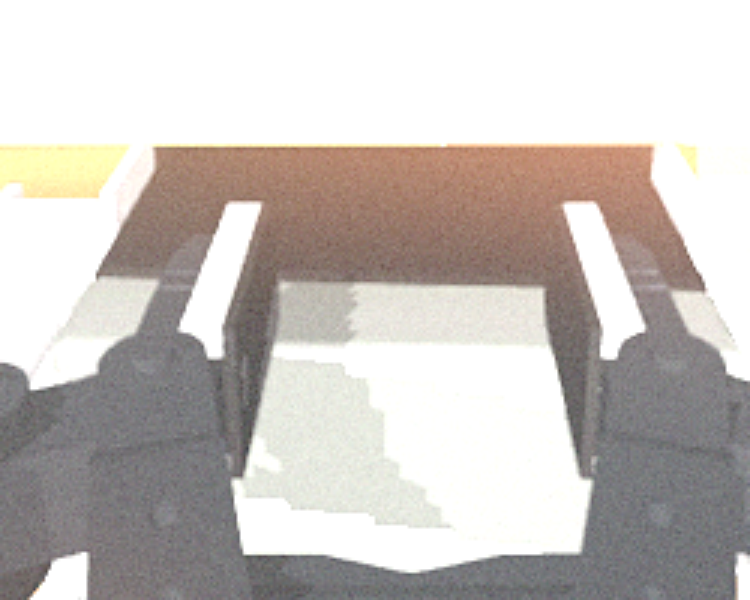

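The battery has settled flat again with its front still near x -61, so the high push only tipped it. I go down to z about 58 mm, tilt the tool so only the tips touch low, and push again.

{"method": "send_rows", "body": {"rows": [[[-10,0,0],[0,-5,0],0],[[-20,0,-4],[0,-10,0],0],[[-22,0,-12],[0,-15,0],0],[[-22,0,-20],[0,-15,0],0],[[-22,0,-27],[0,-15,0],0]]}}

```text
time_s: 6.6
tool_pos: [0.4386, -0.0564, 0.0583]
eef_rot: [0.019, 0.991, 0.002, 0.131]
force: [0.9, -0.0, 0.5]
grip_width: 0.043
```

```bash
python3 - <<'E'
from h import *
s=robot.state();print(s["time_s"],s["tool_pos"],s["force"],s["joint_positions"].round(2), R.from_quat(s["eef_rot"]).as_matrix().round(3))
m,im=shot("wrist","w6")
E
```

```text
6.6 [ 0.438596   -0.05641343  0.05825471] [ 0.89456601 -0.00469582  0.48196588] [-0.25  0.38  2.42  0.62  0.11 -2.39] [[-0.965  0.036  0.259]
 [ 0.037  0.999 -0.002]
 [-0.259  0.008 -0.966]]
```

View pics/w6.png

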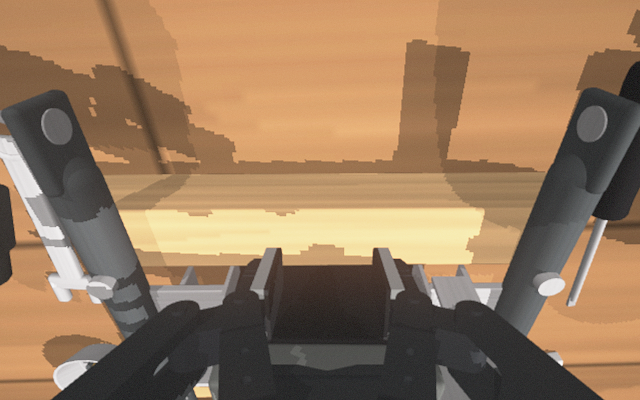

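{"method": "send_rows", "body": {"rows": [[[5,0,0],[0,0,0],0],[[10,-0.3,0],[0,0,0],0],[[14,-0.4,0],[0,0,0],0],[[18,-0.6,0],[0,0,0],0],[[22,-0.7,0],[0,0,0],0]]}}

```text
time_s: 7.15
tool_pos: [0.4624, -0.0565, 0.0587]
eef_rot: [0.018, 0.991, 0.002, 0.131]
force: [-0.0, -0.2, -0.2]
grip_width: 0.0434
```

{"method": "send_rows", "body": {"rows": [[[3,0,0],[0,0,0],0],[[6,0,0],[0,0,0],0],[[9,0,0],[0,0,0],0]]}}

```text
time_s: 7.45
tool_pos: [0.471, -0.0564, 0.0585]
eef_rot: [0.018, 0.991, 0.002, 0.13]
force: [0.1, -0.7, 0.1]
grip_width: 0.0424
```

```bash
python3 - <<'E'
from h import *
s=robot.state();print(s["time_s"],s["tool_pos"],s["force"],s["joint_positions"].round(2))
m,im=shot("wrist","w7");cv2.imwrite("pics/w7c.png",cv2.resize(np.clip(im[180:380,190:440].astype(float)*2.5,0,255).astype('uint8'),None,fx=3,fy=3))
f=fr(0.532118,-0.05763543,-0.03328601)
for x in(-.06,-.05,-.035):print(x,pj(m,f([[x,-.0565,.035],[x,-.0565,.12]])))
E
```

```text
7.45 [ 0.4710425  -0.05640763  0.05849492] [ 0.07509926 -0.73116624  0.12587319] [-0.23  0.4   2.35  0.42  0.15 -2.18]
-0.06 [[235.28044853 219.24727006]
 [188.82641175 343.00994952]]
-0.05 [[237.63358455 231.79516222]
 [194.15663443 357.15129289]]
-0.035 [[240.94635389 249.46021513]
 [201.42540311 376.4356943 ]]
```

View pics/w7c.png

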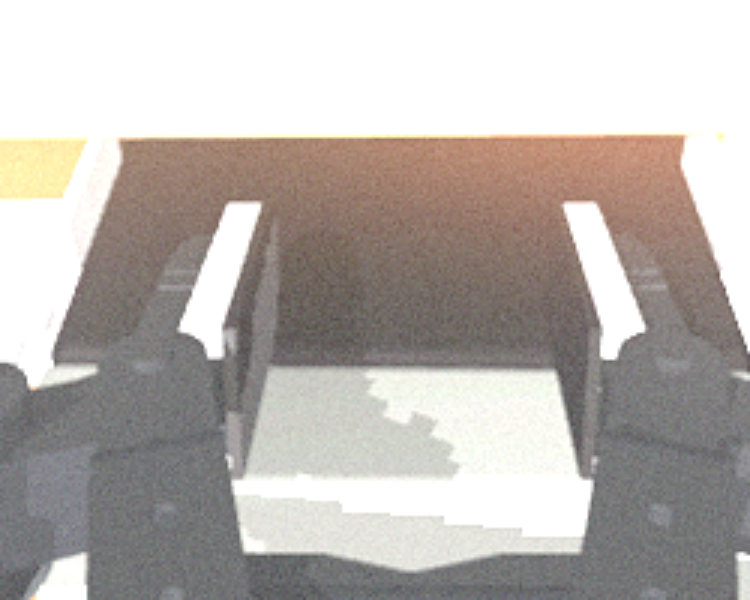

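{"method": "send_rows", "body": {"rows": [[[3,0,0],[0,0,0],0],[[6,-0.2,0],[0,0,0],0],[[9,-0.3,0],[0,0,0],0]]}}

```text
time_s: 7.8
tool_pos: [0.4785, -0.0563, 0.0581]
eef_rot: [0.018, 0.991, 0.003, 0.129]
force: [-7.7, -1.1, 5.3]
grip_width: 0.0425
```

```bash
python3 - <<'E'
from h import *
s=robot.state();print(s["time_s"],s["tool_pos"],s["force"],s["joint_positions"].round(2))
m,im=shot("wrist","w8");cv2.imwrite("pics/w8c.png",cv2.resize(np.clip(im[180:380,190:440].astype(float)*2.5,0,255).astype('uint8'),None,fx=3,fy=3))
f=fr(0.532118,-0.05763543,-0.03328601)
for x in(-.06,-.05,-.035):print(x,pj(m,f([[x,-.0565,.035],[x,-.0565,.12]])))
E
```

```text
7.8 [ 0.47850841 -0.05631628  0.05806727] [-7.70567606 -1.12773745  5.29252366] [-0.23  0.41  2.34  0.39  0.16 -2.14]
-0.06 [[232.72079162 209.93463144]
 [183.37253774 332.47222256]]
-0.05 [[235.18329432 223.01215349]
 [189.07777036 347.54860498]]
-0.035 [[238.6461793  241.40236875]
 [196.8363098  368.05096051]]
```

View pics/w8c.png

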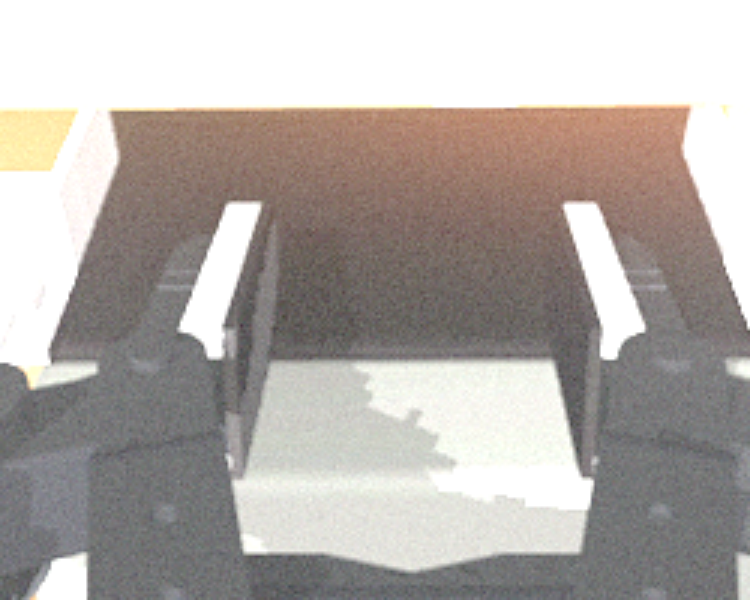

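{"method": "send_rows", "body": {"rows": [[[2.5,0,0],[0,0,0],0],[[5,-0.2,0],[0,0,0],0],[[7.5,-0.3,0],[0,0,0],0]]}}

```text
time_s: 8.15
tool_pos: [0.4856, -0.0565, 0.058]
eef_rot: [0.018, 0.991, 0.003, 0.129]
force: [-9.1, 1.1, 7.1]
grip_width: 0.043
```

```bash
python3 - <<'E'
from h import *
s=robot.state();print(s["time_s"],s["tool_pos"],s["force"],s["joint_positions"].round(2))
m,im=shot("wrist","w9");cv2.imwrite("pics/w9c.png",cv2.resize(np.clip(im[180:380,190:440].astype(float)*2.5,0,255).astype('uint8'),None,fx=3,fy=3))
f=fr(0.532118,-0.05763543,-0.03328601)
for x in(-.06,-.05,-.035):print(x,pj(m,f([[x,-.0565,.035],[x,-.0565,.12]])))
E
```

```text
8.15 [ 0.4856268  -0.05645674  0.05798547] [-9.13119968  1.11125666  7.14333215] [-0.23  0.41  2.32  0.36  0.17 -2.11]
-0.06 [[230.66558047 200.23850843]
 [178.6415818  321.03584897]]
-0.05 [[233.22383214 213.830654  ]
 [184.69896902 337.04251394]]
-0.035 [[236.81712251 232.92202267]
 [192.9132068  358.74866336]]
```

View pics/w9c.png

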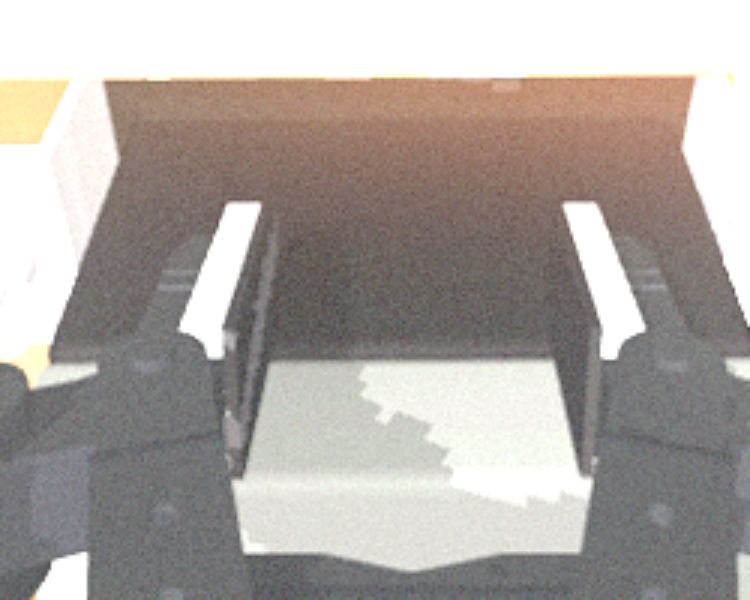

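It now slides flat: bottom edge at about -46 and top edge at about -49. I continue until it meets the wall.

{"method": "send_rows", "body": {"rows": [[[2.5,0,0],[0,0,0],0],[[5,-0.2,0],[0,0,0],0],[[7.5,-0.3,0],[0,0,0],0],[[9,-0.3,0],[0,0,0],0]]}}

```text
time_s: 8.6
tool_pos: [0.4949, -0.0569, 0.058]
eef_rot: [0.018, 0.991, 0.003, 0.129]
force: [-8.3, -0.3, 4.8]
grip_width: 0.0424
```

{"method": "send_rows", "body": {"rows": [[[1,0,0],[0,0,0],0],[[2,0,0],[0,0,0],0]]}}

```text
time_s: 8.8
tool_pos: [0.4967, -0.0568, 0.058]
eef_rot: [0.018, 0.991, 0.003, 0.129]
force: [-10.5, -0.2, 6.3]
grip_width: 0.0427
```

{"method": "send_rows", "body": {"rows": [[[1,0,0],[0,0,0],0],[[2,0,0],[0,0,0],0]]}}

```text
time_s: 9.0
tool_pos: [0.4981, -0.0567, 0.0578]
eef_rot: [0.018, 0.992, 0.003, 0.129]
force: [-16.4, -3.3, 11.4]
grip_width: 0.0428
```

Force is rising, so the wall is close. One more step, then I check.

{"method": "send_rows", "body": {"rows": [[[1,0,0],[0,0,0],0],[[1,0,0],[0,0,0],0]]}}

```text
time_s: 9.2
tool_pos: [0.4981, -0.0565, 0.0576]
eef_rot: [0.018, 0.992, 0.003, 0.128]
force: [-18.0, -3.4, 12.0]
grip_width: 0.0423
```

```bash
python3 - <<'E'
from h import *
s=robot.state();print(s["time_s"],s["tool_pos"],s["force"],s["joint_positions"].round(2))
m,im=shot("wrist","w10");cv2.imwrite("pics/w10c.png",cv2.resize(np.clip(im[180:380,190:440].astype(float)*2.5,0,255).astype('uint8'),None,fx=3,fy=3))
f=fr(0.532118,-0.05763543,-0.03328601)
for x in(-.06,-.05,-.035):print(x,pj(m,f([[x,-.0565,.035],[x,-.0565,.12]])))
E
```

```text
9.2 [ 0.4981043  -0.05652453  0.05758705] [-17.97858915  -3.43998416  12.03793865] [-0.22  0.42  2.29  0.31  0.18 -2.06]
-0.06 [[226.51986355 182.58311655]
 [168.96774281 299.58803734]]
-0.05 [[229.2740231  197.16396019]
 [175.76397632 317.47735921]]
-0.035 [[233.13435134 217.60099063]
 [184.93107894 341.60737901]]
```

View pics/w10c.png

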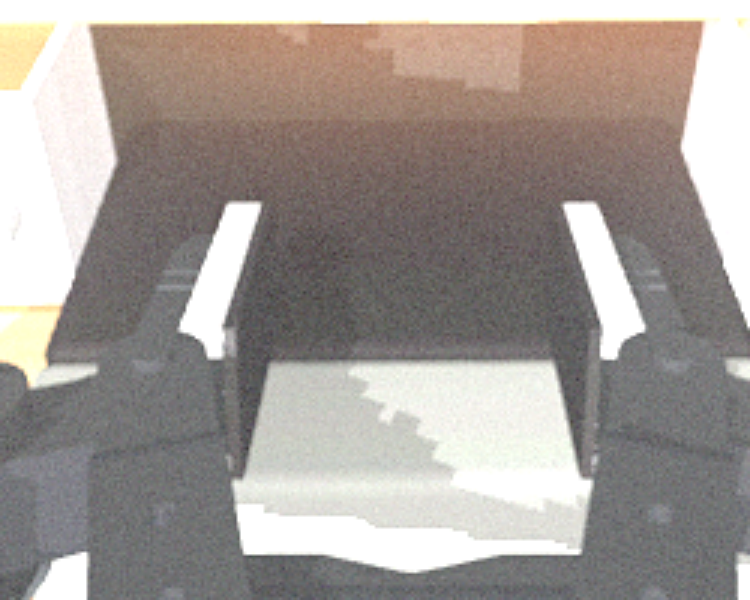

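Bottom edge reads -34 and top edge -36.5, so the battery is home within the calibration, and the force is steady at 18 N. I retreat, straighten and rise for a look.

{"method": "send_rows", "body": {"rows": [[[-6,0,0],[0,0,0],0],[[-16,0,0],[0,2,0],0],[[-28,0.5,0],[0,5,0],0],[[-40,1,5],[0,9,0],0],[[-50,1.5,15],[0,14,0],0]]}}

```text
time_s: 9.75
tool_pos: [0.4494, -0.0561, 0.0735]
eef_rot: [0.019, 1.0, -0.0, 0.006]
force: [0.2, 1.2, -0.6]
grip_width: 0.0429
```

{"method": "send_rows", "body": {"rows": [[[-5,0,40],[0,1,0],0],[[-5,0,85],[0,1,0],0],[[-5,0,130],[0,1,0],0],[[-5,0,175],[0,1,0],0],[[-5,0,220],[0,1,0],0]]}}

```text
time_s: 10.25
tool_pos: [0.446, -0.0558, 0.2955]
eef_rot: [0.018, 1.0, -0.0, 0.0]
force: [1.3, -0.0, -0.5]
grip_width: 0.0428
```

{"method": "send_rows", "body": {"rows": [[[0,0,45],[0,0,0],0],[[5,0,90],[0,0,0],0],[[10,0,130],[0,0,0],0],[[15,0,130],[0,0,0],0],[[15,0,130],[0,0,0],0]]}}

```text
time_s: 10.75
tool_pos: [0.462, -0.0559, 0.4238]
eef_rot: [0.018, 1.0, -0.0, 0.001]
force: [0.4, 1.6, -0.8]
grip_width: 0.0427
```

```bash
python3 - <<'E'
from h import *
s=robot.state();print(s["time_s"],s["tool_pos"],R.from_quat(s["eef_rot"]).as_matrix().round(3),s["joint_positions"].round(3),s["force"])
m,im=shot("wrist","w11")
f=fr(0.532118,-0.05763543,-0.03328601)
o=[pj(m,f(np.array(v)/1e3))[0] for v in ([-27.5,-80,140],[-64.5,80,122],[9.5,80,122],[35,-60,82],[35,60,82],[-35,-56.5,120],[-35,56.5,120])]
print(np.round(o,1))
x0,y0=int(min(p[0] for p in o))-25,int(min(p[1] for p in o))-25
print(x0,y0)
cv2.imwrite("pics/w11c.png",cv2.resize(im[y0:y0+120,x0:x0+160],None,fx=5,fy=5,interpolation=cv2.INTER_CUBIC))
E
```

```text
10.75 [ 0.46196266 -0.05587627  0.42384723] [[-0.999  0.036  0.002]
 [ 0.036  0.999 -0.   ]
 [-0.002 -0.    -1.   ]] [-0.186  0.045  1.659  0.     1.436 -1.72 ] [ 0.42995686  1.55909003 -0.82807827]
[[270.3 182.8]
 [382.3 154.4]
 [379.9 203.2]
 [290.3 210.1]
 [363.3 210. ]
 [288.2 174.2]
 [365.1 174.1]]
245 129
```

View pics/w11c.png

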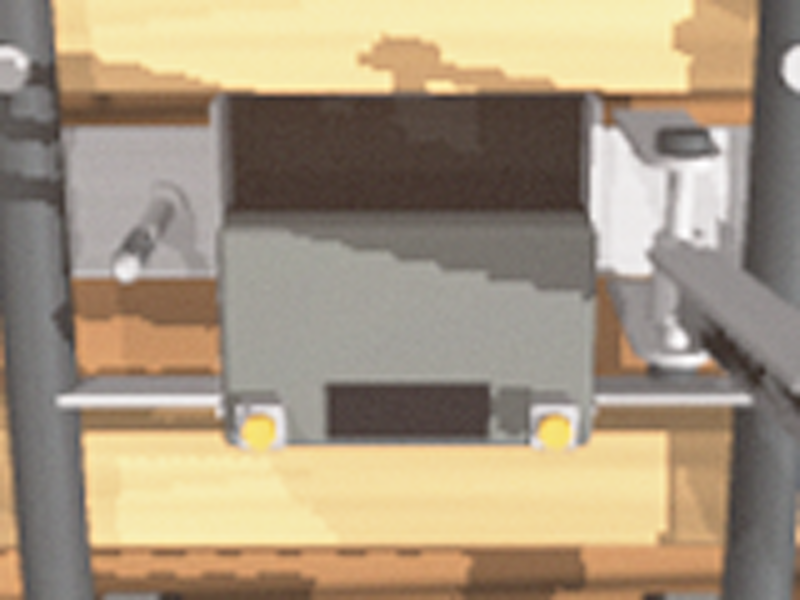

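```bash
python3 - <<'E'
from h import *
m=camera_model("wrist")
q=[0.532118,-0.05763543,-0.03328601]
inv=lambda P:R.from_euler("z",-q[2]).apply(P-[q[0],q[1],0])
c=lambda u,v:(245+u/5,129+v/5)
print(inv(bp(m,[c(225,212),c(590,214),c(240,440),c(585,441)],.12)).round(4))
print(inv(bp(m,[c(70,400),c(745,400)],.068)).round(4),inv(bp(m,[c(70,400),c(745,400)],.082)).round(4))
print(inv(bp(m,[c(127,265)],.14)).round(4))
E
```

```text
[[-0.041  -0.0534  0.12  ]
 [-0.0402  0.0533  0.12  ]
 [ 0.0303 -0.0514  0.12  ]
 [ 0.0308  0.054   0.12  ]]
[[ 0.0359 -0.1139  0.068 ]
 [ 0.0363  0.1132  0.068 ]] [[ 0.0309 -0.1109  0.082 ]
 [ 0.0313  0.1102  0.082 ]]
[[-0.0304 -0.0794  0.14  ]]
```

```bash
cat >> h.py <<'E'
import pickle
def shot2(c,name):
    for _ in range(3):
        read_camera(c)
    m=camera_model(c); im=read_camera(c)[:,:,::-1].copy(); m2=camera_model(c)
    print("drift",m2["position"]-m["position"])
    cv2.imwrite(f"pics/{name}.png",im); pickle.dump(m,open(f"{name}.pkl","wb")); return m,im
E
python3 - <<'E'
from h import *
m,im=shot2("wrist","w12");print(m["position"])
cv2.imwrite("pics/w12c.png",cv2.resize(im[129:249,245:405],None,fx=5,fy=5,interpolation=cv2.INTER_CUBIC))
E
```

```text
drift [ 6.13562560e-05 -1.34414581e-05  1.49060259e-04]
[ 0.37982496 -0.05142848  0.59231678]
```

View pics/w12c.png

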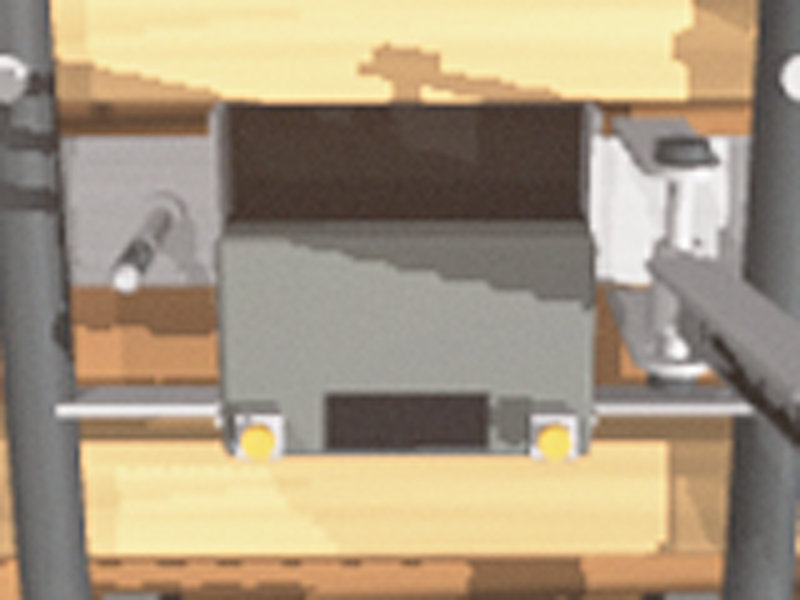

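```bash
python3 - <<'E'
from h import *
from scipy.optimize import least_squares
m=pickle.load(open("w12.pkl","rb"))
c=lambda u,v:(245+u/5,129+v/5)
obs=[([-27.5,-80,140],c(127,277)),([-64.5,80,122],c(684,140)),([9.5,80,122],c(675,383))]
P=np.array([o[0] for o in obs])/1e3;U=np.array([o[1] for o in obs])
r=least_squares(lambda q:(pj(m,fr(q[0],q[1],-.0333)(P))-U).ravel(),[.535,-.064])
print(r.x,r.fun.reshape(-1,2).round(2))
q=[r.x[0],r.x[1],-.0333]
inv=lambda P:R.from_euler("z",-q[2]).apply(P-[q[0],q[1],0])
print(inv(bp(m,[c(222,225),c(592,230),c(235,453),c(587,454)],.12)).round(4))
print(inv(bp(m,[c(65,410),c(750,410)],.071)).round(4))
print("stud",inv(bp(m,[c(127,277)],.14)))
E
```

```text
[ 0.53250153 -0.0575846 ] [[-0.35  0.65]
 [ 0.47 -0.41]
 [-0.13 -0.21]]
[[-0.0387 -0.0543  0.12  ]
 [-0.0369  0.054   0.12  ]
 [ 0.0329 -0.053   0.12  ]
 [ 0.0334  0.0547  0.12  ]]
[[ 0.0366 -0.115   0.071 ]
 [ 0.0371  0.1143  0.071 ]]
stud [[-0.02845061 -0.07945476  0.14      ]]
```

```bash
python3 - <<'E'
from h import *
im=cv2.imread("pics/w12.png")
cv2.imwrite("pics/w12b.png",cv2.resize(im[165:265,365:485],None,fx=6,fy=6,interpolation=cv2.INTER_CUBIC))
m,im=shot2("top","t12")
cv2.imwrite("pics/t12b.png",cv2.resize(im[120:220,240:360],None,fx=6,fy=6,interpolation=cv2.INTER_CUBIC))
im=cv2.imread("pics/scene0.png");cv2.imwrite("pics/scene0d.png",cv2.resize(im[140:215,300:380],None,fx=8,fy=8,interpolation=cv2.INTER_CUBIC))
E
```

```text
drift [0. 0. 0.]
```

View pics/w12b.png

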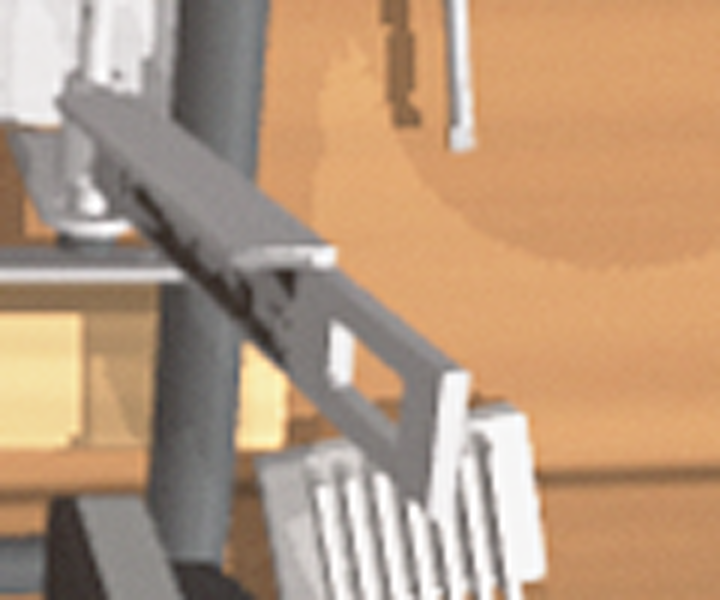

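View pics/scene0d.png

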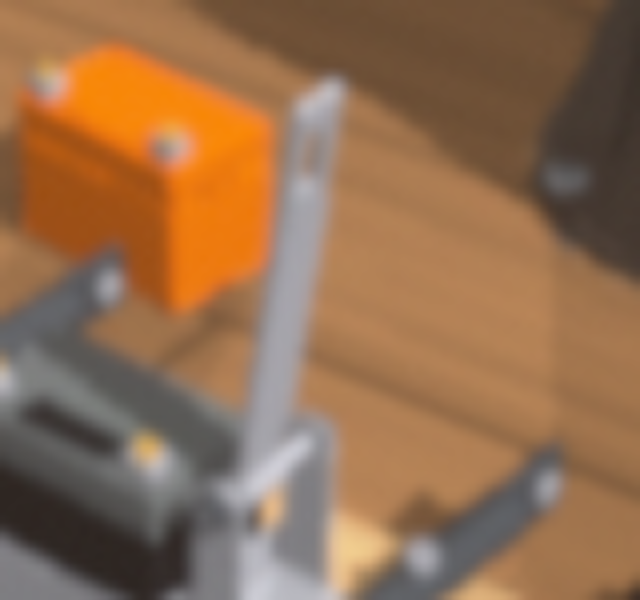

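View pics/t12b.png

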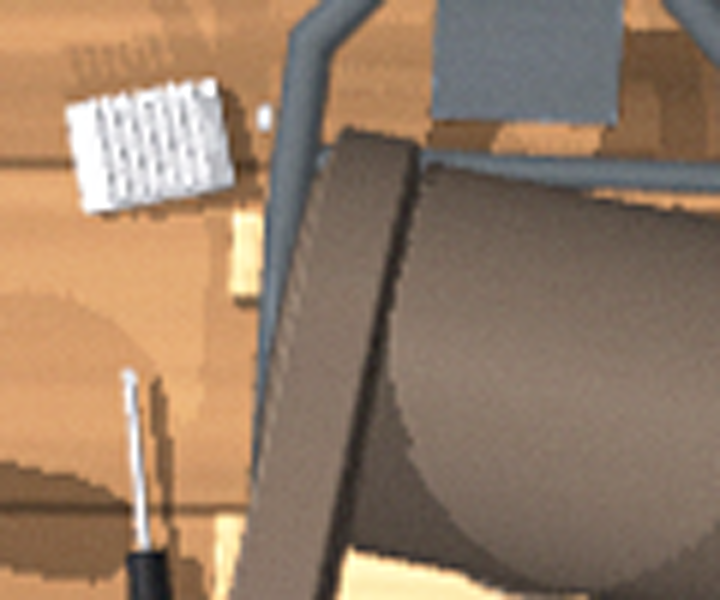

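```bash
cat >> h.py <<'E'
FQ=(.5325,-.0576,-.0333)
def barpt(th,eye,r,dx,h):
    return [-.0275+eye+dx, .08-r*np.cos(th)+h*np.sin(th), .122+r*np.sin(th)+h*np.cos(th)]
E
python3 - <<'E'
from h import *
from scipy.optimize import least_squares
m=pickle.load(open("w12.pkl","rb"));f=fr(*FQ)
c=lambda u,v:(365+u/6,165+v/6)
U=np.array([c(443,372),c(415,502),c(468,375),c(440,515),c(330,320),c(405,440)])
A=[(.187,-.0125,-.002),(.187,.0125,-.002),(.187,-.0125,.002),(.187,.0125,.002),(.1465,-.006,-.002),(.1735,.006,-.002)]
def mod(q):return pj(m,f(np.array([barpt(q[0],q[1],*a) for a in A])))
r=least_squares(lambda q:(mod(q)-U).ravel(),[1.85,0],x_scale=[1,.01])
print(r.x,r.fun.reshape(-1,2).round(1))
ms=camera_model("scene");sc=lambda u,v:(300+u/8,140+v/8)
for th,e in [r.x]:
    print(pj(ms,f(np.array([barpt(th,e,.187,-.0125,.002),barpt(th,e,.187,.0125,.002)]))), sc(340,85),sc(297,105))
    for rr in(.16,.165,.17):print(rr,f(np.array([barpt(th,0,rr,0,0)])),f(np.array([barpt(th,e,rr,0,0)])))
E
```

```text
[1.7112694  0.00642081] [[-0.4 -0.4]
 [ 1.6  2.2]
 [-0.5 -1.2]
 [ 1.4 -0.2]
 [ 0.1 -0.8]
 [-2.3  0.4]]
[[342.80240119 150.53437444]
 [337.47661056 153.96953115]] (342.5, 150.625) (337.125, 153.125)
0.16 [[0.5084246  0.04566066 0.28042398]] [[0.51484185 0.04544688 0.28042398]]
0.165 [[0.5084479  0.04636033 0.28537473]] [[0.51486516 0.04614655 0.28537473]]
0.17 [[0.50847121 0.04706    0.29032548]] [[0.51488847 0.04684622 0.29032548]]
```

Fit: bar angle 1.71 rad, eye +6.4 mm, and the scene camera agrees. I turn the tool 90° so the jaws close along the bolt and move above the bar's end.

{"method": "send_rows", "body": {"rows": [[[10,15,0],[0,0,-8],-0.4],[[20,30,0],[0,0,-16],-0.4],[[30,45,0],[0,0,-24],-0.4],[[40,60,0],[0,0,-32],-0.4],[[53,80,0],[0,0,-40],-0.4]]}}

```text
time_s: 11.7
tool_pos: [0.5145, 0.0245, 0.4234]
eef_rot: [0.362, 0.932, -0.0, -0.0]
force: [0.2, -0.8, 0.2]
grip_width: 0.0598
```

{"method": "send_rows", "body": {"rows": [[[0,5,0],[0,0,-8],-0.4],[[0,10,0],[0,0,-16],-0.4],[[0,15,0],[0,0,-24],-0.4],[[0,20,0],[0,0,-32],-0.4],[[0,23,0],[0,0,-40],-0.4]]}}

```text
time_s: 12.2
tool_pos: [0.5143, 0.0475, 0.4233]
eef_rot: [0.659, 0.752, -0.0, -0.0]
force: [0.6, 0.5, 0.2]
grip_width: 0.0596
```

{"method": "send_rows", "body": {"rows": [[[0,0,-15],[0,0,-8],-0.4],[[0,0,-40],[0,0,-10],-0.4],[[0,0,-60],[0,0,-10],-0.4],[[0,0,-60],[0,0,-10],-0.4]]}}

```text
time_s: 12.6
tool_pos: [0.5129, 0.0471, 0.3611]
eef_rot: [0.72, 0.694, -0.002, -0.001]
force: [-1.3, -0.4, 0.6]
grip_width: 0.0598
```

```bash
python3 - <<'E'
from h import *
m,im=shot2("wrist","w13")
s=robot.state();print(s["time_s"],s["tool_pos"],R.from_quat(s["eef_rot"]).as_matrix().round(3),s["joint_positions"].round(3),s["grip_width"])
E
```

```text
drift [5.70614464e-05 1.64725637e-06 2.13141555e-04]
12.8 [0.51494319 0.04717002 0.36467029] [[ 0.036  0.999  0.002]
 [ 0.999 -0.036  0.   ]
 [ 0.     0.002 -1.   ]] [0.033 0.157 1.67  0.    1.314 0.069] 0.06011235493391288
```

View pics/w13.png

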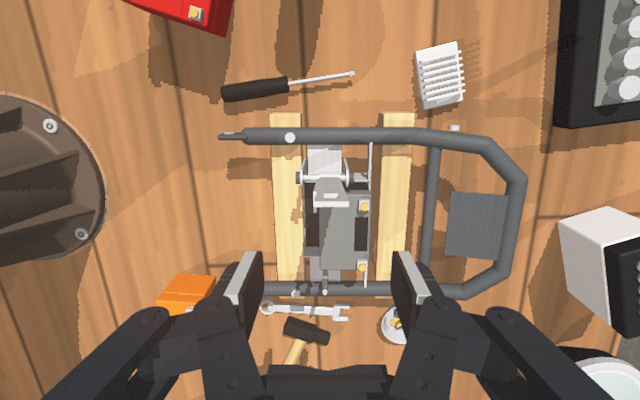

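The bar end (about (332,200)) lies between the open jaws along the closing direction. I lower and close.

{"method": "send_rows", "body": {"rows": [[[0,0,-30],[0,0,0],-0.4],[[0,0,-60],[0,0,0],-0.4],[[0,0,-85],[0,0,0],-0.4],[[0,0,-93],[0,0,0],-0.4],[[0,0,-93],[0,0,0],-0.4]]}}

```text
time_s: 13.3
tool_pos: [0.5144, 0.0472, 0.2706]
eef_rot: [0.72, 0.694, -0.0, -0.0]
force: [0.8, -0.5, 0.1]
grip_width: 0.0598
```

```bash
python3 - <<'E'
from h import *
m,im=shot2("wrist","w14")
s=robot.state();print(s["time_s"],s["tool_pos"],s["force"],s["grip_width"])
m,im=shot2("scene","s14");cv2.imwrite("pics/s14c.png",cv2.resize(im[100:230,250:420],None,fx=4.5,fy=4.5,interpolation=cv2.INTER_CUBIC))
E
```

```text
drift [-7.39341956e-05 -7.34474510e-07 -8.29962259e-05]
13.5 [0.51527421 0.04718977 0.27198592] [-0.08751181 -0.16122977 -0.52321386] 0.059666412507133636
drift [0. 0. 0.]
```

View pics/w14.png

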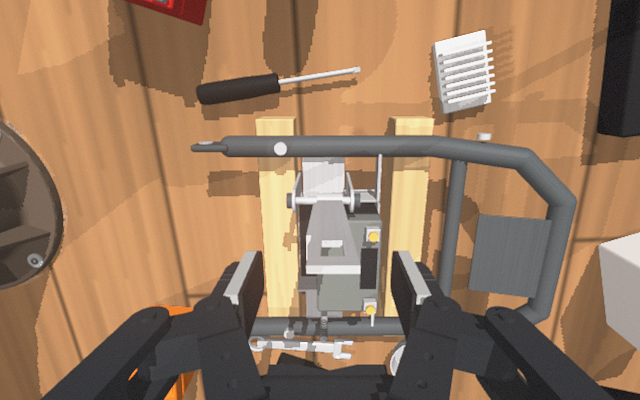

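View pics/s14c.png

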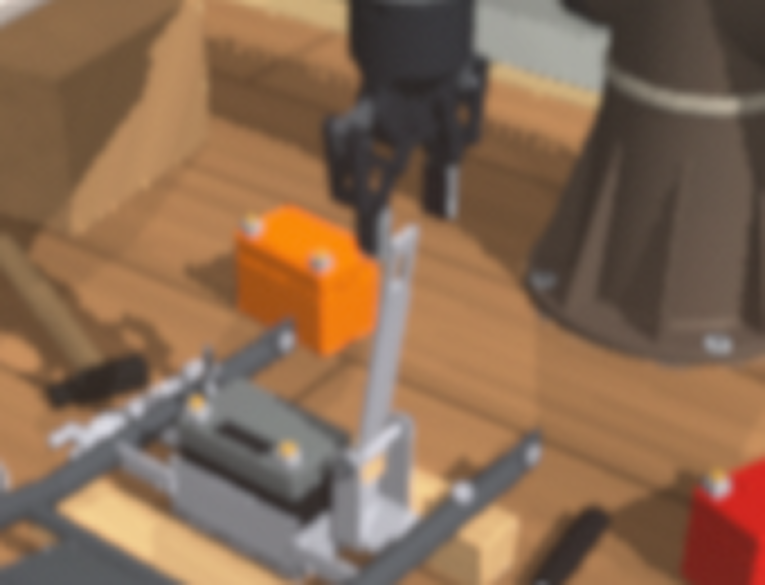

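```bash
python3 - <<'E'
from h import *
ms=camera_model("scene");f=fr(*FQ)
s=robot.state();T=s["tool_pos"];Rt=R.from_quat(s["eef_rot"])
P=[T,T+Rt.apply([0,.03,-.006]),T+Rt.apply([0,-.03,-.006]),f(np.array([barpt(1.711,.0064,.187,0,0)]))[0]]
print(((pj(ms,P)-[250,100])*4.5).round(0))
mw=pickle.load(open("w14.pkl","rb"))
e=lambda th:pj(mw,f(np.array([barpt(th,.0064,.187,-.0125,.002),barpt(th,.0064,.187,.0125,.002)]))).round(0).tolist()
print(pj(mw,P).round(0),[(t,e(t)) for t in(1.65,1.71,1.77)])
E
```

```text
[[400. 281.]
 [371. 292.]
 [428. 255.]
 [403. 234.]]
[[330. 240.]
 [385. 245.]
 [275. 244.]
 [331. 269.]] [(1.65, [[304.0, 288.0], [358.0, 288.0]]), (1.71, [[304.0, 266.0], [358.0, 266.0]]), (1.77, [[304.0, 242.0], [359.0, 242.0]])]
```

Both cameras show the finger ends some 30 mm above the reported TCP at this opening, which also explains the earlier high push. I lower by a further 20 mm and check.

{"method": "send_rows", "body": {"rows": [[[0,0,-10],[0,0,0],-0.4],[[0,0,-20],[0,0,0],-0.4],[[0,0,-20],[0,0,0],-0.4]]}}

```text
time_s: 14.0
tool_pos: [0.5133, 0.0471, 0.2487]
eef_rot: [0.72, 0.694, -0.001, -0.001]
force: [-0.3, -0.1, 0.5]
grip_width: 0.0598
```

```bash
python3 - <<'E'
from h import *
m,im=shot2("wrist","w15")
cv2.imwrite("pics/w15c.png",cv2.resize(im[180:380,200:460],None,fx=3,fy=3,interpolation=cv2.INTER_CUBIC))
s=robot.state();print(s["time_s"],s["tool_pos"],s["force"],s["grip_width"])
m,im=shot2("scene","s15");cv2.imwrite("pics/s15c.png",cv2.resize(im[110:190,300:380],None,fx=7,fy=7,interpolation=cv2.INTER_CUBIC))
E
```

```text
drift [7.89435058e-05 3.55468883e-06 2.29605446e-04]
14.2 [0.51442659 0.04715801 0.25050948] [-0.0398892  -0.51628013  0.72096133] 0.060061132665852675
drift [0. 0. 0.]
```

View pics/w15c.png

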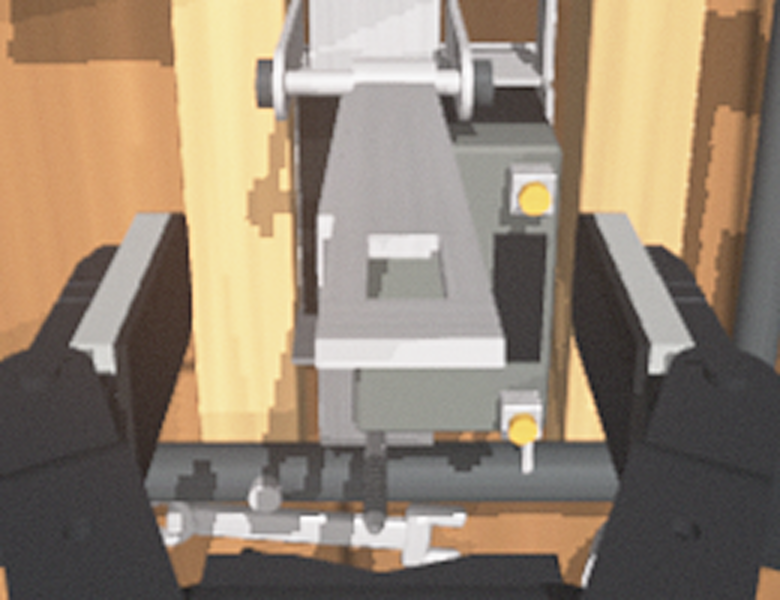

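View pics/s15c.png

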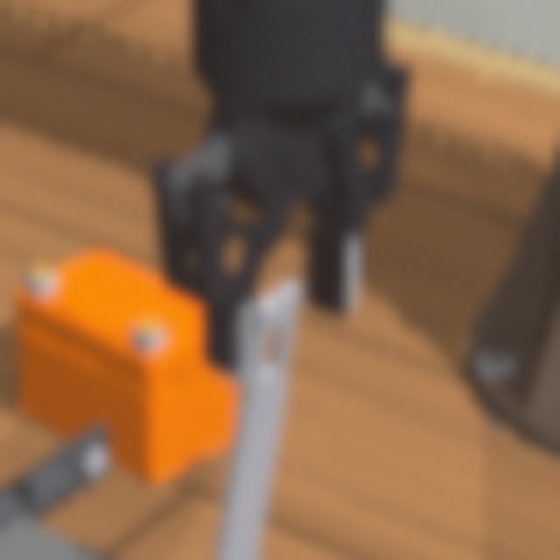

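The bar end lies about 18 mm inside the finger ends and is centred. I lower 5 mm more and close.

{"method": "send_rows", "body": {"rows": [[[0,0,-5],[0,0,0],-0.4],[[0,0,-5],[0,0,0],0.3],[[0,0,-5],[0,0,0],0.6],[[0,0,-5],[0,0,0],0.6],[[0,0,-5],[0,0,0],0.6]], "newtons": 25}}

```text
time_s: 14.9
tool_pos: [0.5144, 0.0472, 0.2456]
eef_rot: [0.72, 0.694, 0.0, 0.0]
force: [0.2, -0.2, 0.7]
grip_width: 0.0244
```

```bash
python3 - <<'E'
from h import *
m,im=shot2("wrist","w16")
cv2.imwrite("pics/w16c.png",cv2.resize(im[180:380,200:460],None,fx=3,fy=3,interpolation=cv2.INTER_CUBIC))
s=robot.state();print(s["time_s"],s["tool_pos"],s["force"],s["grip_width"])
E
```

```text
drift [ 2.58233456e-07  1.00961597e-06 -2.28719840e-06]
15.1 [0.51440265 0.04714091 0.24556241] [-0.55142526 -0.03384111  0.98331718] 0.02440714885883081
```

View pics/w16c.png

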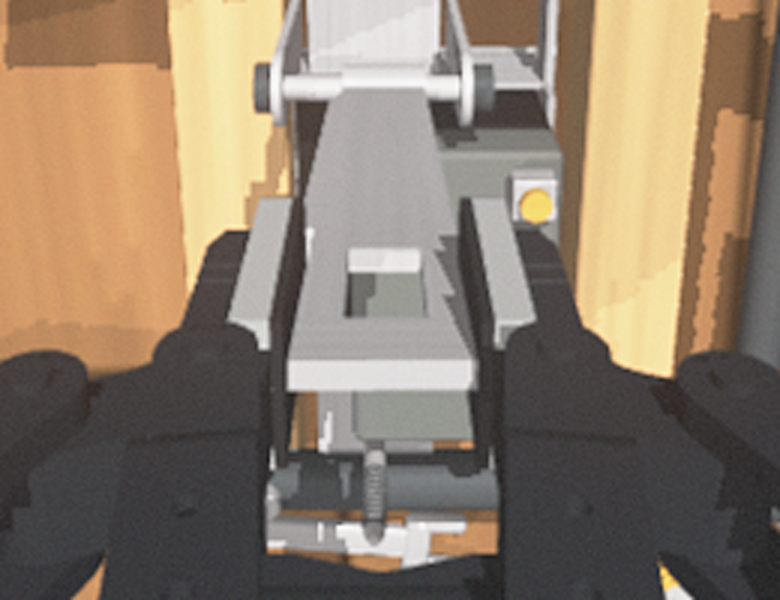

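```bash
python3 - <<'E'
from h import *
from scipy.optimize import least_squares
m=pickle.load(open("w16.pkl","rb"));f=fr(*FQ)
c=lambda u,v:(200+u/3,180+v/3)
# refit local frame from visible bolt ends and stud tip too
U=np.array([c(288,362),c(476,360),c(345,248),c(425,250)])
A=[(.187,-.0125,.002),(.187,.0125,.002),(.1465,-.006,.002),(.1465,.006,.002)]
r=least_squares(lambda q:(pj(m,f(np.array([barpt(q[0],q[1],*a) for a in A])))-U).ravel(),[1.71,0],x_scale=[1,.01])
print(r.x,r.fun.reshape(-1,2).round(1))
print("pred stud, bolt ends",(3*(pj(m,f(np.array([[-.0275,-.08,.14],[-.0645,.08,.122],[.0095,.08,.122]])))-[200,180])).round(0))
E
```

```text
[1.70892877 0.00390596] [[-0.8  0.2]
 [ 1.8  0.8]
 [ 0.8 -0.5]
 [-2.  -1.2]]
pred stud, bolt ends [[372. 535.]
 [252.  82.]
 [488.  81.]]
```

```bash
python3 - <<'E'
import numpy as np
r=174;th=[1.709,1.6,1.5,1.4,1.3,1.2,1.1,1.0,.9,.8,.7,.6,.5,.4,.3,.2,.1,0]
y=lambda t:-r*np.cos(t);z=lambda t:r*np.sin(t)
for base in (0,5,10,13):
  for i in range(base+1,min(base+6,len(th))):
    dy=y(th[i])-y(th[base]);print(base,th[i],round(.0333*dy,1),round(dy,1),round(z(th[i])-z(th[base]),1))
E
```

```text
0 1.6 -0.6 -18.9 1.6
0 1.5 -1.2 -36.3 1.2
0 1.4 -1.8 -53.5 -0.9
0 1.3 -2.3 -70.5 -4.7
0 1.2 -2.9 -87.0 -10.2
5 1.1 -0.5 -15.9 -7.1
5 1.0 -1.0 -31.0 -15.8
5 0.9 -1.5 -45.1 -25.9
5 0.8 -1.9 -58.2 -37.4
5 0.7 -2.3 -70.0 -50.1
10 0.6 -0.4 -10.5 -13.8
10 0.5 -0.7 -19.6 -28.7
10 0.4 -0.9 -27.2 -44.3
10 0.3 -1.1 -33.1 -60.7
10 0.2 -1.2 -37.4 -77.5
13 0.3 -0.2 -6.0 -16.3
13 0.2 -0.3 -10.3 -33.2
13 0.1 -0.4 -12.9 -50.4
13 0 -0.5 -13.7 -67.8
```

{"method": "send_rows", "body": {"rows": [[[-1.5,0,0],[0,0,0],0.6],[[-2.7,0,0],[0,0,0],0.6],[[-2.7,0,0],[0,0,0],0.6]], "newtons": 20}}

```text
time_s: 15.4
tool_pos: [0.5116, 0.0472, 0.2456]
eef_rot: [0.72, 0.694, 0.0, 0.0]
force: [0.5, 0.9, 0.8]
grip_width: 0.0245
```

{"method": "send_rows", "body": {"rows": [[[-0.6,-19,1.6],[0,0,0],0.6],[[-1.2,-36.5,1.2],[0,0,0],0.6],[[-1.8,-53.5,-1],[0,0,0],0.6],[[-2.3,-70.5,-4.7],[0,0,0],0.6],[[-2.9,-87,-10.2],[0,0,0],0.6]]}}

```text
time_s: 15.9
tool_pos: [0.509, -0.0404, 0.2356]
eef_rot: [0.72, 0.694, 0.0, 0.0]
force: [-0.1, 1.5, 1.4]
grip_width: 0.0244
```

{"method": "send_rows", "body": {"rows": [[[-0.5,-16,-7],[0,0,0],0.6],[[-1,-31,-15.8],[0,0,0],0.6],[[-1.5,-45,-26],[0,0,0],0.6],[[-1.9,-58,-37.4],[0,0,0],0.6],[[-2.3,-70,-50],[0,0,0],0.6]]}}

```text
time_s: 16.4
tool_pos: [0.5065, -0.1107, 0.1848]
eef_rot: [0.72, 0.694, 0.0, 0.0]
force: [-0.4, 1.2, 1.3]
grip_width: 0.0244
```

```bash
python3 - <<'E'
from h import *
m,im=shot2("wrist","w17")
cv2.imwrite("pics/w17c.png",cv2.resize(im[120:380,200:460],None,fx=2.3,fy=2.3,interpolation=cv2.INTER_CUBIC))
s=robot.state();print(s["time_s"],s["tool_pos"],s["force"],s["wrist_torque"],s["grip_width"])
m,im=shot2("scene","s17");cv2.imwrite("pics/s17c.png",cv2.resize(im[130:230,250:380],None,fx=6,fy=6,interpolation=cv2.INTER_CUBIC))
E
```

```text
drift [5.10995763e-05 3.07156612e-04 3.46793026e-04]
16.6 [ 0.50623632 -0.11068917  0.18457211] [ 0.14195019 -6.25181442  3.61559115] [-0.71181084  0.04620864  0.09184524] 0.024353444535833407
drift [0. 0. 0.]
```

View pics/w17c.png

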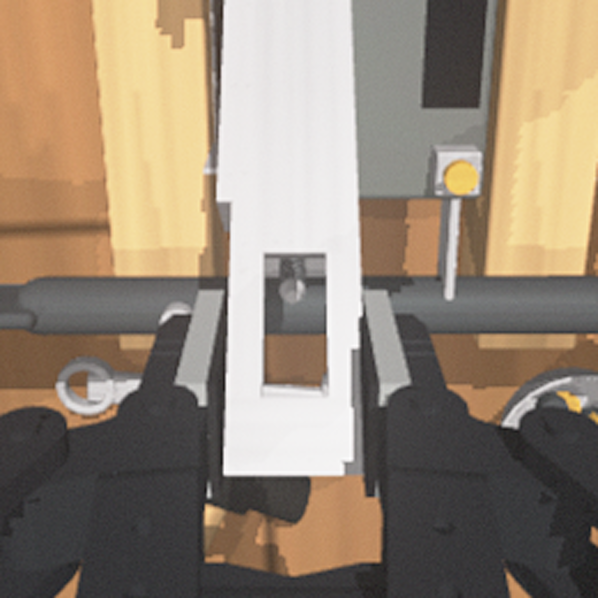

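View pics/s17c.png

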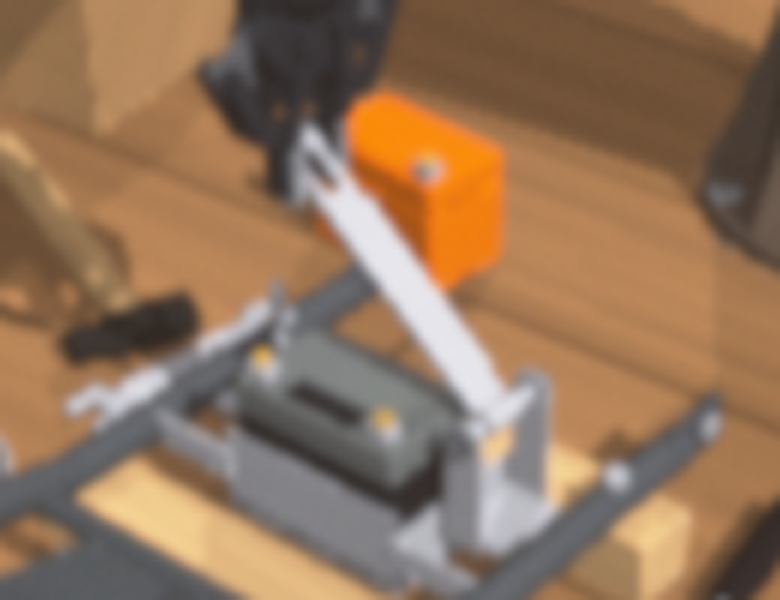

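The slot (crop columns 264-327) has the stud tip inside it at column 292, within about 0.6 mm of centre. I swing on to about 0.25 rad and look again.

{"method": "send_rows", "body": {"rows": [[[-0.4,-10.5,-14],[0,0,0],0.6],[[-0.7,-19.6,-28.7],[0,0,0],0.6],[[-0.9,-27,-44],[0,0,0],0.6],[[-1.1,-33,-60.7],[0,0,0],0.6],[[-1.2,-35.5,-69],[0,0,0],0.6]]}}

```text
time_s: 17.3
tool_pos: [0.5047, -0.1455, 0.1149]
eef_rot: [0.72, 0.694, -0.0, -0.001]
force: [0.8, -0.1, -0.0]
grip_width: 0.0244
```

```bash
python3 - <<'E'
from h import *
m,im=shot2("wrist","w18")
cv2.imwrite("pics/w18c.png",cv2.resize(im[180:360,230:430],None,fx=3.3,fy=3.3,interpolation=cv2.INTER_CUBIC))
s=robot.state();print(s["time_s"],s["tool_pos"],s["force"],s["wrist_torque"],s["grip_width"])
m,im=shot2("scene","s18");cv2.imwrite("pics/s18c.png",cv2.resize(im[130:230,250:380],None,fx=6,fy=6,interpolation=cv2.INTER_CUBIC))
E
```

```text
drift [9.28386750e-05 1.25566229e-04 4.39019450e-04]
17.5 [ 0.50517022 -0.14513508  0.11642584] [-0.14227061 -2.10908976 -0.38195878] [-0.14506098  0.05212475  0.08687856] 0.02431095535982493
drift [0. 0. 0.]
```

View pics/w18c.png

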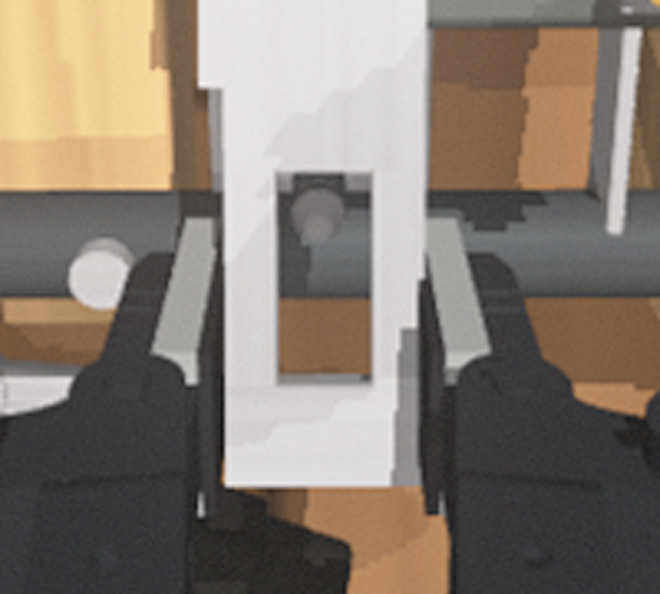

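View pics/s18c.png

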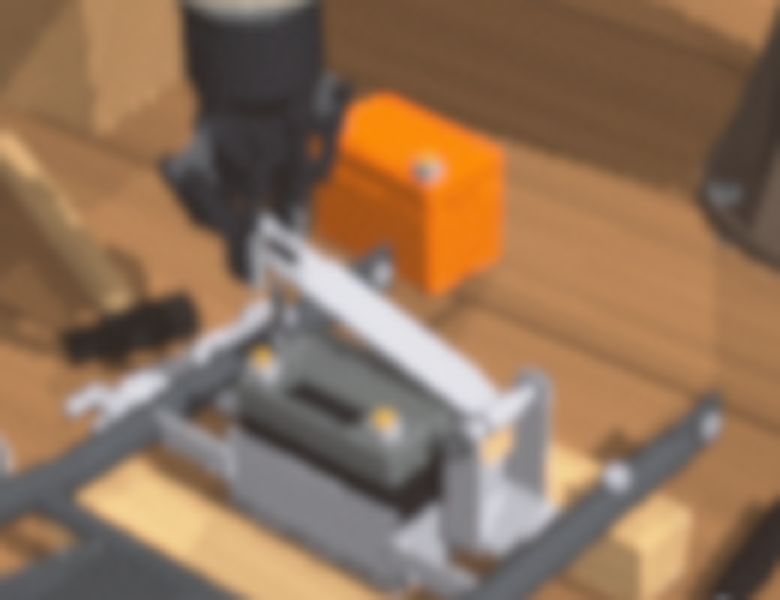

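Slot columns 276-373, stud tip at column 320: about 0.5 mm off. I correct that and lower in two steps, watching the force.

{"method": "send_rows", "body": {"rows": [[[-0.4,-1,-5],[0,0,0],0.6],[[-0.6,-2.5,-15],[0,0,0],0.6],[[-0.6,-3.8,-24],[0,0,0],0.6],[[-0.7,-4.6,-31],[0,0,0],0.6],[[-0.7,-5,-36],[0,0,0],0.6]]}}

```text
time_s: 18.2
tool_pos: [0.5042, -0.1502, 0.0792]
eef_rot: [0.72, 0.694, -0.0, -0.001]
force: [0.8, 0.9, 0.2]
grip_width: 0.0243
```

```bash
python3 - <<'E'
from h import *
m,im=shot2("wrist","w19")
cv2.imwrite("pics/w19c.png",cv2.resize(im[180:360,230:430],None,fx=3.3,fy=3.3,interpolation=cv2.INTER_CUBIC))
s=robot.state();print(s["time_s"],s["tool_pos"],s["force"],s["wrist_torque"],s["grip_width"])
m,im=shot2("scene","s19");cv2.imwrite("pics/s19c.png",cv2.resize(im[130:230,250:380],None,fx=6,fy=6,interpolation=cv2.INTER_CUBIC))
E
```

```text
drift [6.35633803e-05 1.81230250e-05 2.96473310e-04]
18.4 [ 0.504371   -0.15016215  0.0800964 ] [-0.10805806  1.78237623 -0.56024427] [ 0.20508166 -0.04893547  0.03798843] 0.024263005619024794
drift [0. 0. 0.]
```

View pics/w19c.png

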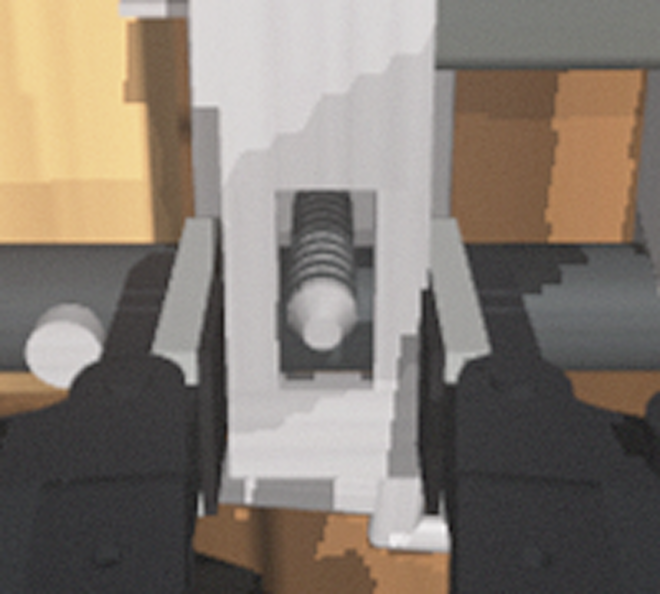

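View pics/s19c.png

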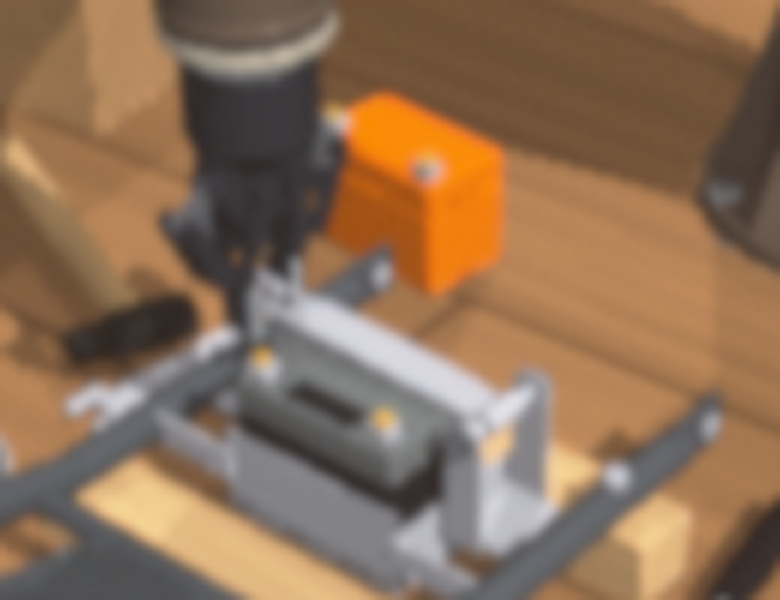

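The stud stands through the slot (columns 290-355 within 276-376). I lower the rest of the way.

{"method": "send_rows", "body": {"rows": [[[-0.3,0,-3],[0,0,0],0.6],[[-0.3,0,-6],[0,0,0],0.6],[[-0.3,0,-8],[0,0,0],0.6]]}}

```text
time_s: 18.9
tool_pos: [0.5044, -0.1504, 0.0723]
eef_rot: [0.72, 0.694, 0.0, 0.0]
force: [-4.6, 1.0, 26.3]
grip_width: 0.0245
```

```bash
python3 - <<'E'
from h import *
m,im=shot2("wrist","w20")
cv2.imwrite("pics/w20c.png",cv2.resize(im[180:360,230:430],None,fx=3.3,fy=3.3,interpolation=cv2.INTER_CUBIC))
s=robot.state();print(s["time_s"],s["tool_pos"],s["force"],s["wrist_torque"],s["grip_width"])
m,im=shot2("scene","s20");cv2.imwrite("pics/s20c.png",cv2.resize(im[130:230,250:380],None,fx=6,fy=6,interpolation=cv2.INTER_CUBIC))
E
```

```text
drift [-7.33725631e-07  1.01390271e-07 -1.82193423e-06]
19.1 [ 0.50437701 -0.15042636  0.07238851] [-1.30572658 -0.3532532   6.4290943 ] [ 0.25683793  0.14442983 -0.01905909] 0.025055722918113983
drift [0. 0. 0.]
```

View pics/s20c.png

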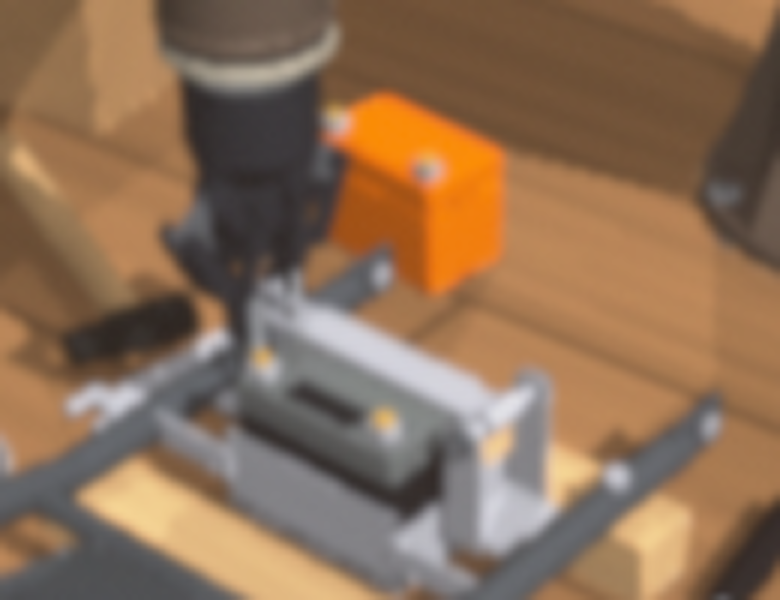

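{"method": "send_rows", "body": {"rows": [[[0,0,0],[0,0,0],0.2],[[0,0,0],[0,0,0],0],[[0,0,0],[0,0,0],0]]}}

```text
time_s: 19.6
tool_pos: [0.5041, -0.1503, 0.0721]
eef_rot: [0.72, 0.694, -0.0, -0.0]
force: [0.2, -0.4, -0.7]
grip_width: 0.0431
```

{"method": "send_rows", "body": {"rows": [[[0,0,15],[0,0,0],0],[[0,0,40],[0,0,0],0],[[0,0,80],[0,0,0],0],[[0,0,120],[0,0,0],0],[[0,0,160],[0,0,0],0]]}}

```text
time_s: 20.1
tool_pos: [0.5039, -0.1502, 0.2338]
eef_rot: [0.72, 0.694, -0.0, -0.0]
force: [0.8, -0.4, -0.5]
grip_width: 0.0425
```

```bash
python3 - <<'E'
from h import *
m,im=shot2("wrist","w21")
cv2.imwrite("pics/w21b.png",cv2.resize(im,(800,500),interpolation=cv2.INTER_CUBIC))
s=robot.state();print(s["time_s"],s["tool_pos"],s["force"],s["grip_width"])
m,im=shot2("scene","s21");cv2.imwrite("pics/s21c.png",cv2.resize(im[130:230,250:380],None,fx=6,fy=6,interpolation=cv2.INTER_CUBIC))
E
```

```text
drift [-0.00060521  0.00021386 -0.00169386]
20.3 [ 0.50463116 -0.1504856   0.23306546] [-0.25853252  0.64676619 -0.37460884] 0.042532884022660124
drift [0. 0. 0.]
```

View pics/w21b.png

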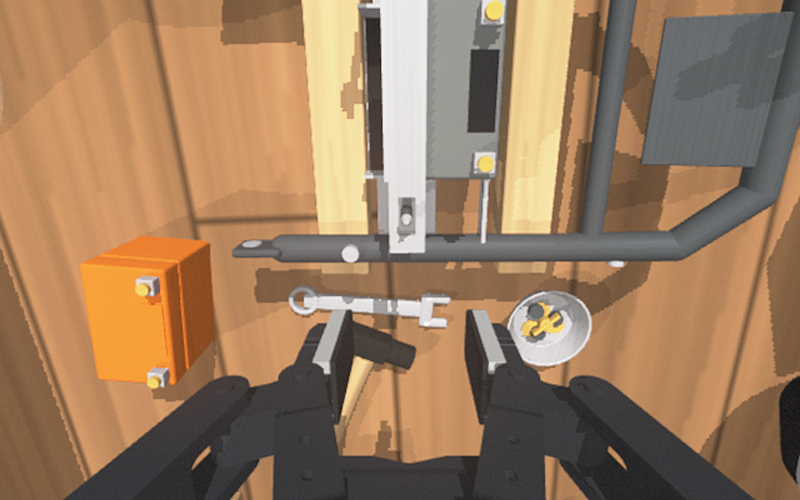

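View pics/s21c.png

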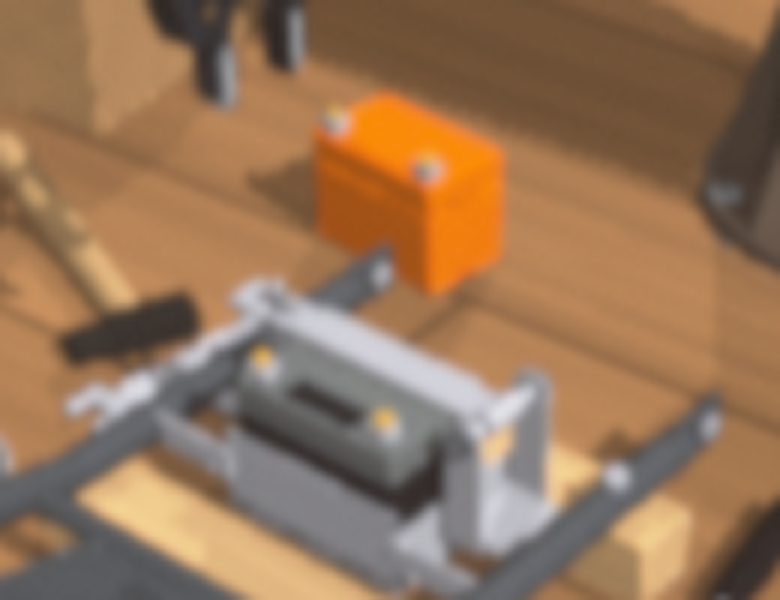

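{"method": "send_rows", "body": {"rows": [[[0,25,10],[0,0,0],0],[[0,50,20],[0,0,0],0],[[0,75,30],[0,0,0],0],[[0,90,30],[0,0,0],0],[[0,90,30],[0,0,0],0]]}}

```text
time_s: 21.0
tool_pos: [0.5039, -0.0589, 0.2615]
eef_rot: [0.719, 0.695, -0.0, -0.0]
force: [0.4, 0.4, -0.3]
grip_width: 0.0425
```

```bash
python3 - <<'E'
from h import *
m,im=shot2("wrist","w22")
cv2.imwrite("pics/w22c.png",cv2.resize(im[80:290,200:480],None,fx=2.8,fy=2.8,interpolation=cv2.INTER_CUBIC))
f=fr(*FQ)
print(((pj(m,f(np.array([barpt(t,0,.187,d,.002) for t in(0,.035,.07) for d in(-.0125,.0125)]+[[-.035,-.0565,.12],[-.035,.0565,.12],[.035,-.0565,.12],[.035,.0565,.12],[-.0275,-.08,.14]])))-[200,80])*2.8).round(0))
ms=camera_model("scene")
print(((pj(ms,f(np.array([barpt(t,0,.187,d,.002) for t in(0,.035,.1) for d in(-.0125,.0125)])))-[250,130])*6).round(0))
E
```

```text
drift [ 6.29690618e-05 -1.93544771e-04  1.14650365e-04]
[[332. 541.]
 [399. 541.]
 [332. 550.]
 [400. 550.]
 [331. 558.]
 [400. 558.]
 [345. 413.]
 [343.  93.]
 [538. 413.]
 [558.  92.]
 [366. 497.]]
[[258. 280.]
 [228. 299.]
 [258. 270.]
 [228. 289.]
 [258. 253.]
 [228. 272.]]
```

View pics/w22c.png

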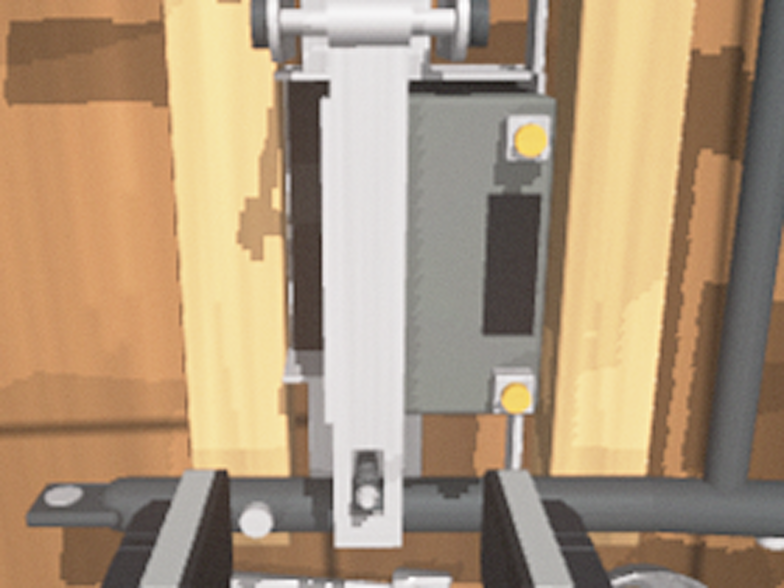

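Bar end row 547 reads about 0.02 rad, with level at 541 and 0.035 at 550. The stud is in the slot and the battery edges are as home. To be sure it is fully down, I make a light press with shut fingers right below.

{"method": "send_rows", "body": {"rows": [[[1,0,-25],[0,0,0],1],[[1,0,-55],[0,0,0],1],[[1,0,-85],[0,0,0],1],[[1,0,-110],[0,0,0],1],[[1,0,-124],[0,0,0],1]]}}

```text
time_s: 21.7
tool_pos: [0.504, -0.061, 0.136]
eef_rot: [0.72, 0.694, -0.001, -0.001]
force: [0.5, 0.2, 0.7]
grip_width: 0.0003
```

{"method": "send_rows", "body": {"rows": [[[0,0,-3],[0,0,0],1],[[0,0,-6],[0,0,0],1],[[0,0,-9],[0,0,0],1]]}}

```text
time_s: 22.0
tool_pos: [0.5058, -0.0608, 0.1297]
eef_rot: [0.72, 0.694, 0.0, 0.0]
force: [0.4, 0.0, 0.0]
grip_width: 0.0
```

{"method": "send_rows", "body": {"rows": [[[0,0,-2],[0,0,0],1],[[0,0,-4],[0,0,0],1],[[0,0,-5],[0,0,0],1]]}}

```text
time_s: 22.3
tool_pos: [0.5054, -0.0604, 0.1245]
eef_rot: [0.72, 0.694, 0.0, 0.0]
force: [0.5, 0.6, -0.1]
grip_width: -0.0
```

```bash
python3 - <<'E'
from h import *
m,im=shot2("wrist","w23")
s=robot.state();print(s["time_s"],s["tool_pos"],s["force"])
m,im=shot2("scene","s23");cv2.imwrite("pics/s23c.png",cv2.resize(im[130:230,250:380],None,fx=6,fy=6,interpolation=cv2.INTER_CUBIC))
E
```

```text
drift [ 1.48116134e-05 -3.86520451e-06  1.50297455e-05]
22.5 [ 0.50532322 -0.06030495  0.12444664] [ 0.33121218 -0.5494087  -0.64960071]
drift [0. 0. 0.]
```

View pics/s23c.png

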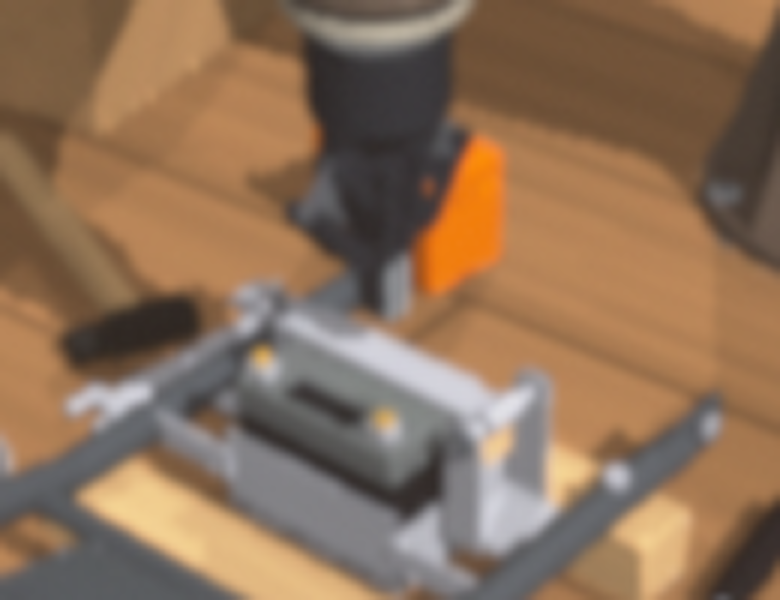

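View pics/w23.png

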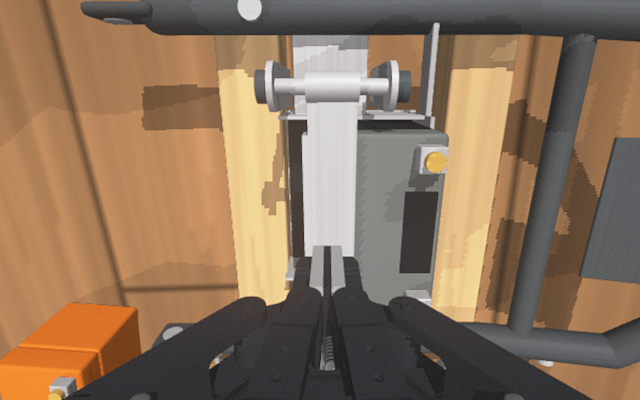

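{"method": "send_rows", "body": {"rows": [[[0,0,-3],[0,0,0],1],[[0,0,-6],[0,0,0],1],[[0,0,-9],[0,0,0],1],[[0,0,-11],[0,0,0],1]]}}

```text
time_s: 23.1
tool_pos: [0.5051, -0.0603, 0.1128]
eef_rot: [0.72, 0.694, -0.0, -0.0]
force: [0.4, 0.2, -0.2]
grip_width: -0.0001
```

{"method": "send_rows", "body": {"rows": [[[0,0,-2],[0,0,0],1],[[0,0,-4],[0,0,0],1],[[0,0,-5],[0,0,0],1]]}}

```text
time_s: 23.4
tool_pos: [0.5052, -0.0603, 0.1081]
eef_rot: [0.72, 0.694, -0.0, -0.0]
force: [0.2, 0.6, 0.4]
grip_width: -0.0005
```

{"method": "send_rows", "body": {"rows": [[[0,0,-2],[0,0,0],1],[[0,0,-4],[0,0,0],1],[[0,0,-4],[0,0,0],1]]}}

```text
time_s: 23.7
tool_pos: [0.5051, -0.0603, 0.104]
eef_rot: [0.72, 0.694, -0.0, -0.0]
force: [0.6, 0.3, 0.6]
grip_width: 0.0001
```

{"method": "send_rows", "body": {"rows": [[[0,0,-2],[0,0,0],1],[[0,0,-3],[0,0,0],1],[[0,0,-3],[0,0,0],1]]}}

```text
time_s: 24.0
tool_pos: [0.5051, -0.0603, 0.1011]
eef_rot: [0.72, 0.694, -0.0, -0.0]
force: [0.2, 0.2, -0.1]
grip_width: -0.0001
```

```bash
python3 - <<'E'
from h import *
s=robot.state();print(s["time_s"],s["tool_pos"],s["force"])
m,im=shot2("scene","s24");cv2.imwrite("pics/s24c.png",cv2.resize(im[130:230,250:380],None,fx=6,fy=6,interpolation=cv2.INTER_CUBIC))
E
```

```text
24.0 [ 0.50514532 -0.06032012  0.10112768] [ 0.19101715  0.19306724 -0.06944317]
drift [0. 0. 0.]
```

View pics/s24c.png

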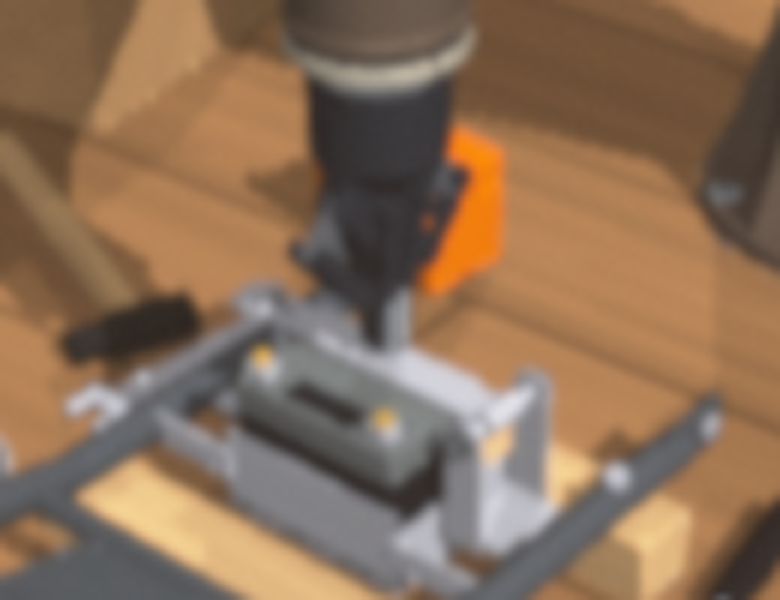

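{"method": "send_rows", "body": {"rows": [[[0,0,-1.5],[0,0,0],1],[[0,0,-3],[0,0,0],1],[[0,0,-3],[0,0,0],1]]}}

```text
time_s: 24.5
tool_pos: [0.5051, -0.0603, 0.0981]
eef_rot: [0.72, 0.694, -0.0, -0.0]
force: [0.2, 0.0, -0.1]
grip_width: -0.0003
```

{"method": "send_rows", "body": {"rows": [[[0,0,-1.5],[0,0,0],1],[[0,0,-3],[0,0,0],1],[[0,0,-3],[0,0,0],1]]}}

```text
time_s: 24.8
tool_pos: [0.5055, -0.0604, 0.097]
eef_rot: [0.72, 0.694, 0.0, 0.0]
force: [-11.8, 1.6, 42.6]
grip_width: 0.0
```

Hard contact (42 N at the fingertips, no give), so the bar is seated on the battery. I withdraw upwards and clear.

{"method": "send_rows", "body": {"rows": [[[0,0,5],[0,0,0],1],[[0,0,30],[0,0,0],1],[[0,0,75],[0,0,0],1],[[0,0,120],[0,0,0],1],[[0,0,165],[0,0,0],0.5]]}}

```text
time_s: 25.3
tool_pos: [0.5048, -0.0602, 0.262]
eef_rot: [0.72, 0.694, -0.0, -0.0]
force: [0.6, -0.2, -0.9]
grip_width: 0.0133
```

{"method": "send_rows", "body": {"rows": [[[0,0,20],[0,0,0],0.5],[[0,0,40],[0,0,0],0.5],[[0,0,40],[0,0,0],0.5]]}}

```text
time_s: 25.6
tool_pos: [0.5065, -0.0606, 0.3029]
eef_rot: [0.72, 0.694, 0.001, 0.002]
force: [0.3, 0.1, 0.0]
grip_width: 0.0211
```

```bash
python3 - <<'E'
from h import *
m,im=shot2("wrist","w25")
f=fr(*FQ)
cv2.imwrite("pics/w25c.png",cv2.resize(im[100:280,220:460],None,fx=3.3,fy=3.3,interpolation=cv2.INTER_CUBIC))
print(((pj(m,f(np.array([barpt(t,0,.187,d,.002) for t in(0,.035,.07) for d in(-.0125,.0125)]+[[-.035,-.0565,.12],[-.035,.0565,.12],[.035,-.0565,.12],[.035,.0565,.12],[-.0275,-.08,.14],[-.0645,.08,.122],[.0095,.08,.122]])))-[220,100])*3.3).round(0))
s=robot.state();print(s["time_s"],s["tool_pos"],s["force"])
m,im=shot2("scene","s25");cv2.imwrite("pics/s25c.png",cv2.resize(im[130:230,250:380],None,fx=6,fy=6,interpolation=cv2.INTER_CUBIC))
E
```

```text
drift [-4.13939174e-05  5.85642695e-06 -2.67309109e-04]
[[326. 516.]
 [397. 516.]
 [326. 525.]
 [398. 525.]
 [325. 533.]
 [398. 533.]
 [340. 378.]
 [337.  37.]
 [544. 378.]
 [563.  37.]
 [362. 466.]
 [239. -43.]
 [484. -43.]]
25.8 [ 0.50468779 -0.06022341  0.29926238] [-0.1447072  -0.83816003  0.02388902]
drift [0. 0. 0.]
```

View pics/w25c.png

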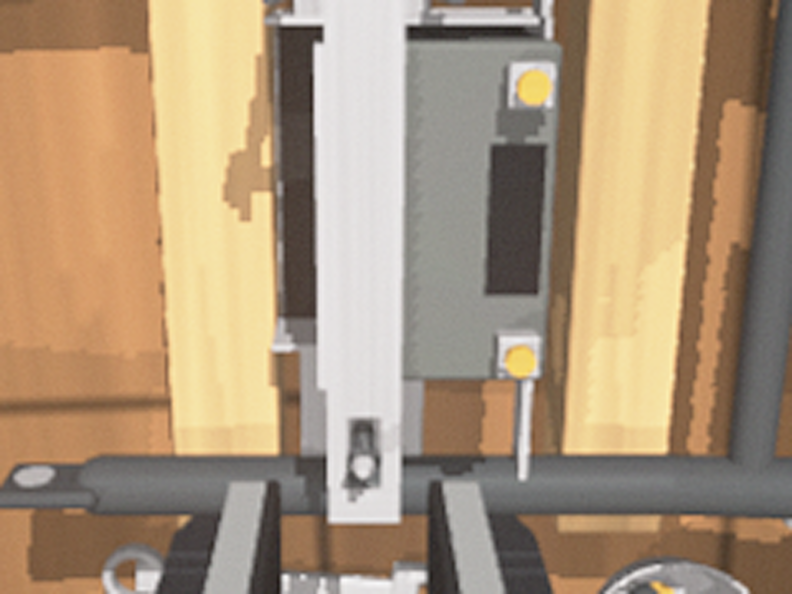

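View pics/s25c.png

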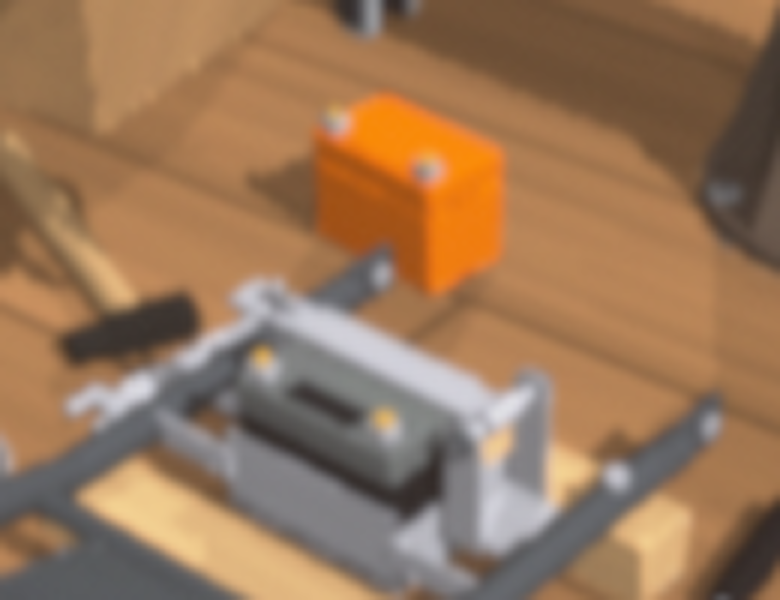

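Rear battery edge at columns 560/543 against 563/544 predicted for home (about 3 px per mm). The bar is level, the slot is over the stud, and the bystanders are unmoved. Handing in.

```bash
python3 -c "
from cell import robot
print(robot.job_done()); s=robot.state(); print(s['time_s'],s['force'])"
```

```text
the job is handed in; nothing more can be done
None
the job is handed in; nothing more can be done
```

The battery is pushed home against the back of the tray, and the hold-down bar lies flat on it with the stud through its slot. I handed the job in at about 25.8 s. It gave no verdict.

- **Battery:** The first push was too high and leaned the battery back by roughly 0.1–0.2 rad, under the 0.3 limit. I backed off and it settled flat. I then pushed lower with the tool tilted until it stopped against the wall at 18 N. The last picture puts it within about 1 mm of home. An earlier wrist picture read about 2.4 mm short, also within the 4 mm allowed.
- **Bar:** I gripped its free end, shifted it a few mm along the bolt into line with the stud, swung it down and released it. The slot and stud lined up within about 0.5 mm.
- **Last checks:**
  - A light press with shut fingers met a hard stop with no give. It peaked at 42 N, on the fingertips rather than the gripper's body.
  - The last picture reads about 0.02 rad for the bar, below the 0.035 limit but at the edge of what the camera can resolve.
  - The gripper ended well clear. The other things near the frame showed no movement in the last pictures, though I did not measure them.
- **Disagreement:** Both cameras showed the finger ends 20–40 mm behind the reported TCP. I worked from the pictures and forces instead; this also explains the high first push.

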